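# Date-mark the stock and shelve it

### The job

Lever up the cover of the date-marking press with the blade of the palette knife, not with the fingers, and swing it open. Then mark every container standing to the right, one at a time from the tallest to the shortest: hold it upright on the middle of the press's sprung pad and push until the pad is fully down, and stand it on the wooden board, pushed up flush against the board's back rail. Finally shut the cover, and see that the knife lies flat on the dark mat again; leave the garlic, the mug and the lime half alone.

Things in the scene. Friction and masses are not known exactly. Their poses are not given: they have to be found in the camera images.
- press: fixed grey marking press, origin under the centre of its base; base 120 x 120 mm, z up, front faces its -x. Walls 8 mm thick rise to 50 mm round an open recess 104 x 104 mm with the pad in its middle. In front a ledge, top at 41 mm, reaches to 76 mm from the centre
- cover (a joint): angle of the press's aluminium cover, 0 shut, up to 1.8 rad; a plate 129 x 120 x 4 mm hinged along the far (+x) side, underside 50 mm above the worktop when shut, held by its stiff hinge (0.16 N m) wherever it is left. Its front edge overhangs the base by 14 mm, over the ledge, which leaves a pry slot 9 mm high and 14 mm deep, open in front over the whole width
- slot (a point): middle of the mouth of the pry slot, half-way between ledge and cover, 45.5 mm above the worktop; its x points into the slot, z up (fixed to the press)
- hinge (a point): middle of the cover's hinge axis, at the cover's mid-thickness, 52 mm above the worktop; the axis is along its y (fixed to the press; axes those of the press)
- cover_edge (a point): middle of the cover's free front edge at mid-thickness, 129 mm from the hinge axis; moves with the cover, x from this edge to the hinge, z out of the upper face
- pad (a joint): depth of the sprung pad, 0 up to 0.008 m fully down; about 3.4 N starts it and 8 N takes it fully down; it springs back
- pad_top (a point): centre of the top of the pad, 62 x 62 mm, 47 mm above the worktop when up (3 mm below the walls), 39 mm when fully down; axes those of the press
- board: fixed wooden storage board 100 (x) x 260 (y) mm, origin under its centre; floor at 10 mm. A rail 12 mm thick, 32 mm above the worktop (22 mm above the floor), stands along its whole back (+x) side
- rail (a point): middle of the foot of the rail's front face, at the floor's height, 38 mm behind the board's centre; x points into the rail, y along it
- mat: fixed dark mat 200 (x) x 80 (y) mm, 4 mm thick, origin under its centre; the knife lies on it at the start
- knife: palette knife, 90 g, origin at the underside where handle and blade meet; lies flat. x points along the blade. Wooden handle 100 mm long (x from -100 to 0 mm), 20 mm wide (y), 18 mm high; steel blade from 0 to 76 mm, 22 mm wide, 2.5 mm thick, level with the handle's underside (z from 0 to 2.5 mm)
- knife_grip (a point): point in the knife's handle to grasp (near its centre of mass), 30 mm behind the joint of handle and blade, half-way up the handle (9 mm above its underside); axes those of the knife
- knife_tip (a point): middle of the blade's tip, at half its thickness; 106 mm ahead of knife_grip
- spray_mid (a point): yellow spray can, 54 mm in diameter, 175 mm tall (the tallest); origin at its centre, half-way up; z is its upright axis. Starts standing on the worktop to the right; may be absent
- carton_mid (a point): upright white food carton with a brown panel and yellow top, 43.5 mm thick (its x) x 87 mm wide (its y) x 150 mm tall; second tallest; origin at its centre, half-way up; z is its upright axis. Starts standing on the worktop to the right; may be absent
- jar_mid (a point): glass spice jar with a red cap, 45 mm in diameter, 106 mm tall; third tallest; origin at its centre, half-way up; z is its upright axis. Starts standing on the worktop to the right; may be absent
- shaker_mid (a point): glass shaker with a steel cap, 41 mm in diameter, 91 mm tall; the shortest; origin at its centre, half-way up; z is its upright axis. Starts standing on the worktop to the right; may be absent
- spray: the spray can, origin under its foot
- carton: the carton, origin under its foot
- jar: the spice jar, origin under its foot
- shaker: the shaker, origin under its foot
- garlic: bulb of garlic, a bystander
- mug: white mug, a bystander
- lime: half lime, a bystander

How it is judged:
On the way, in this order (a step that is already met when the one before it is completed fails the run):
1. the cover is levered up by the knife blade, the fingers not touching the cover (value of joint cover above 0.22 rad and contact force between knife and cover above 0.2 N and contact force between the fingers and cover below 0.2 N), for 0.05 s.
2. the cover stands open (value of joint cover above 1.35 rad), for 0.2 s.
3. the spray can, upright, has pressed the pad right down (it is within 1.5 mm of the full 8 mm) (z of spray_mid in the frame of press between 0.1215 and 0.128 m and horizontal distance between spray_mid and pad_top below 0.02 m and angle between spray_mid's own z axis and vertical below 0.15 rad and contact force between spray and pad above 4 N), for 0.2 s.
4. the carton, upright, has pressed the pad right down (it is within 1.5 mm of the full 8 mm) (z of carton_mid in the frame of press between 0.109 and 0.1155 m and horizontal distance between carton_mid and pad_top below 0.02 m and angle between carton_mid's own z axis and vertical below 0.15 rad and contact force between carton and pad above 4 N), for 0.2 s.
5. the jar, upright, has pressed the pad right down (it is within 1.5 mm of the full 8 mm) (z of jar_mid in the frame of press between 0.087 and 0.0935 m and horizontal distance between jar_mid and pad_top below 0.02 m and angle between jar_mid's own z axis and vertical below 0.15 rad and contact force between jar and pad above 4 N), for 0.2 s.
6. the shaker, upright, has pressed the pad right down (it is within 1.5 mm of the full 8 mm) (z of shaker_mid in the frame of press between 0.0795 and 0.086 m and horizontal distance between shaker_mid and pad_top below 0.02 m and angle between shaker_mid's own z axis and vertical below 0.15 rad and contact force between shaker and pad above 4 N), for 0.2 s.
At the end, for the whole second after the job is handed in: Every container present stands upright on the board with its side against the back rail (gap at most 4 mm, the carton with one face square to the rail within 0.08 rad); the cover is shut (under 0.05 rad); the knife lies flat with its handle on the mat; all at rest (value of joint cover below 0.05 rad and angle between each of spray_mid, carton_mid, jar_mid, shaker_mid's own z axis and vertical below 0.08 rad and z of spray_mid in the frame of board between 0.0925 and 0.1025 m and y of spray_mid in the frame of board between -0.13 and 0.13 m and linear speed of each of spray, carton, jar, shaker, knife below 0.02 m/s and x of spray_mid in the frame of rail between -0.0315 and -0.023 m and z of carton_mid in the frame of board between 0.08 and 0.09 m and y of carton_mid in the frame of board between -0.13 and 0.13 m and ((x of carton_mid in the frame of rail between -0.0263 and -0.0178 m and angle between the x axis of carton_mid and the x axis of board, either way round below 0.08 rad) or (x of carton_mid in the frame of rail between -0.0479 and -0.0394 m and angle between the y axis of carton_mid and the x axis of board, either way round below 0.08 rad)) and z of jar_mid in the frame of board between 0.058 and 0.068 m and y of jar_mid in the frame of board between -0.13 and 0.13 m and x of jar_mid in the frame of rail between -0.0268 and -0.0183 m and z of shaker_mid in the frame of board between 0.0505 and 0.0605 m and y of shaker_mid in the frame of board between -0.13 and 0.13 m and x of shaker_mid in the frame of rail between -0.025 and -0.0165 m and x of knife_grip in the frame of mat between -0.1 and 0.1 m and y of knife_grip in the frame of mat between -0.04 and 0.04 m and height (world z) of knife_grip below 0.02 m and angle between knife_grip's own z axis and vertical below 0.15 rad); the robot touches nothing.
It fails at once if the garlic is moved by more than 3 cm (distance of garlic from where it was at the start of the episode above 0.03 m).
It fails at once if the mug is moved by more than 3 cm (distance of mug from where it was at the start of the episode above 0.03 m).
It fails at once if the lime half is moved by more than 3 cm (distance of lime from where it was at the start of the episode above 0.03 m).
Of spray, carton, jar, shaker only 2 to 3 are there at a start; the rules pass over those that are not, and their reading is None.
At some moment in a run one of knife may be knocked a few centimetres aside while the robot is not near it.
It also fails if it takes over 210 s, if anything falls off the work surface, if the arm or the gripper's body presses on something with over 40 N, if the wrist force passes 120 N, or if a joint passes its speed limit or range.

### The arm

A 6-joint arm with a two-finger parallel gripper is mounted at the origin on a cart in front of the work surface, level with it; the furniture and walls round the work are solid. World frame = base frame: x ahead of the robot, y to its left, z up, the work surface at z = 0. Lengths are in m, angles in rad, forces in N, time in s.
With the tool pointing down it reaches from about 0.25 to 0.725 m from the base axis. Payload 4 kg.
Tool frame: the origin (TCP) lies midway between the tips of the shut fingers; the grasp point (between the pads) lies 19 mm behind it; z points along the fingers, y is the line along which they close (so a half turn about z gives the same grasp; the last joint's range is limited). The gripper opens to 85 mm and grips with 20 to 120 N. Pads are 22 mm wide; open, the fingers measure 114 mm over their backs; the gripper's body (76 mm by 85 mm) begins 54 mm behind the grasp point. The pads swing forward as they close: fully open they stand 13 mm farther back than shut.
Start: joints at [1.305, 0.241, 0.005, 1.335, 0, 1.571], TCP at [0.131, 0.482, 0.201] pointing down, gripper open.
Joint ranges: [-2.72, 2.72], [-1.05, 1.87], [-1.09, 1.28], [-1.99, 2.15], [-1.42, 1.44], [-3.14, 3.14]. Speed limits (rad/s): [2.79, 2.79, 3.14, 3.14, 3.14, 3.14].

### API

Orientations are given as a unit quaternion [x, y, z, w].
In Python, from workcell import bot gives the robot as it stands.
- The arm moves only by the tool move_arm, never from a script. Its argument "motion" is a list of rows, each an object of numbers: "x", "y", "z": the shift along the tool's x, y, z in cm; "yaw": the turn about the tool's z in degrees. A call has 1 to 20 rows; each row is the pose to reach, as a shift and turn from the pose commanded when the call began, along the tool's axes at that moment; what a row does not reach only later rows make up. A row lasts 1/8 s, in which the tool goes at most 62.5 mm and 10.7 degrees, less where a joint would pass 70% of its speed; a pose out of reach is approached as far as the arm can. A call with a gripper value outside its range is refused whole. "gripper" is the opening, from -1 (shut) to 1 (fully open), set as the call begins (left out, the last holds). The fingers move at their own pace and stop on an object; the grip force is fixed at half the most. Time passes only in rows, so rows that repeat a pose let the fingers close. It gives the time, the measured TCP pose, the force, the opening and the grip force at its end, in the units of the state.
- bot.get_obs(): the state, without advancing time (a new reading comes with each control period).
- bot.camera(name): name is "scene" or "top" or "wrist"; returns the picture (480x640x3 uint8, blue, green, red); there is no depth.
- bot.camera_model(name): a dict with "K" (3x3 intrinsics, pixels), "world_from_camera" (4x4, takes a point from camera to world coordinates). Camera axes: x right, y down, z forward; pixel columns grow to the right and rows downward; lengths in m; the calibration is good to about 2 mm. A picture is of the moment at which its call begins: read the wrist's pose just before it. camera_model takes no time and is no camera call; for the wrist camera it gives the pose at the moment of the call.
- bot.job_done(): hands the job in; it is judged then, once.
Trained networks look in the newest picture that a camera, given by its name, has taken for a name from the list of things; names that differ only in an ending like _2 or _b are one class to them, and where a whole thing is asked for, a point or a joint stands for the part that bears it (a point fixed in the world has none). Each returns a list of dicts, best first, with "score" (0 to 1); they miss things now and then, are a little off and sometimes report something else, mostly with a low value. They report only what shows in the picture. A call takes as long as a camera call.
- bot.cut_out(camera, name): "mask" (480x640 bool, what is visible of it) and "centre" ([row, column] in pixels, amid what is visible of it).
The state is a dict: "clock": time; "joint_pos": joint angles; "joint_vel": joint speeds; "tau": joint torques, N m; "eef_pos": TCP position; "tool_rot": TCP orientation; "ft_force": force on the tool from outside, world axes, zero at the start; "ft_torque": the same for the moment, N m; "grip_width": finger opening in m; "grasp_force": force on a finger pad.
Only numpy, scipy, OpenCV 4.12 (cv2) and the standard library are available. Lean on these libraries where they do the work, as an engineer would, in place of code of your own. Each camera call takes 0.05 s, during which the arm holds its last target. There are 200 camera calls.

## Working session

There is one attempt and no reset: what is moved stays moved. The work goes in short steps, Python scripts to look and compute and a tool call to move; the robot and the scene stay as the last step left them, time stands still between calls to the robot, and variables do not carry over. Pictures are saved under pics/ and viewed, at most 14 in all, crops included, and the job is handed in when it is done.

Besides the shell and the picture viewer there is one more tool, called after "Request:" in YAML: its name, and indented under it one key for each argument. move_arm: Moves the arm, as the interface text tells. Its arguments: {"type":"object","properties":{"motion":{"type":"array"},"gripper":{"type":"number"}},"required":["motion"]}

```bash
ls; mkdir -p pics
cat > h.py <<'E'
import numpy as np, cv2
from workcell import bot
def ray(cam,px,z):
    """pixel (row,col) -> world point on plane z"""
    m=bot.camera_model(cam);K=np.array(m["K"]);T=np.array(m["world_from_camera"])
    d=T[:3,:3]@np.linalg.solve(K,[px[1],px[0],1.]);o=T[:3,3]
    return o+d*(z-o[2])/d[2]
def proj(cam,P):
    m=bot.camera_model(cam);K=np.array(m["K"]);T=np.linalg.inv(np.array(m["world_from_camera"]))
    p=K@(T[:3,:3]@np.asarray(P,float)+T[:3,3]);return p[[1,0]]/p[2]
E
python3 - <<'E'
from h import *
np.set_printoptions(precision=3,suppress=True)
o=bot.get_obs();print(o)
for c in("scene","top"):
    im=bot.camera(c);cv2.imwrite(f"pics/{c}0.png",im)
    m=bot.camera_model(c);print(c,np.array(m["K"]),np.array(m["world_from_camera"]))
    for n in["press","cover","board","mat","knife","spray","carton","jar","shaker","garlic","mug","lime"]:
        r=bot.cut_out(c,n)
        for d in r[:2]:
            ys,xs=np.nonzero(d["mask"]);print(n,round(d["score"],2),np.round(d["centre"]),len(ys),ys.min(),ys.max(),xs.min(),xs.max())
E
```

```text
pics
{'clock': 0.0, 'joint_pos': array([ 1.305,  0.241,  0.004,  1.335, -0.   ,  1.571]), 'joint_vel': array([ 0.   ,  0.   , -0.002, -0.   ,  0.002,  0.001]), 'tau': array([  0.   , -37.232,  25.241,   0.017,   0.   ,   0.   ]), 'eef_pos': array([0.131, 0.482, 0.2  ]), 'tool_rot': array([ 0.133,  0.991, -0.001, -0.   ]), 'ft_force': array([ 0.621, -0.02 ,  0.451]), 'ft_torque': array([0.048, 0.006, 0.034]), 'grasp_force': 0.0, 'grip_width': 0.0855509772916996}
scene [[494.152   0.    323.771]
 [  0.    494.152 230.545]
 [  0.      0.      1.   ]] [[ 0.726 -0.499  0.473 -0.038]
 [-0.687 -0.51   0.517 -0.683]
 [-0.016 -0.701 -0.713  0.99 ]
 [ 0.     0.     0.     1.   ]]
press 0.63 [224. 335.] 2154 198 252 300 365
press 0.5 [292. 442.] 1222 268 331 428 459
cover 0.6 [220. 334.] 1542 199 243 300 363
board 0.84 [196. 248.] 2241 167 230 211 283
board 0.58 [227. 338.] 2228 198 252 300 365
mat 0.94 [270. 279.] 1473 246 302 240 313
knife 0.79 [275. 274.] 545 255 294 246 296
spray 0.85 [294. 441.] 1204 268 331 428 458
spray 0.27 [274. 281.] 1406 248 302 240 314
carton 0.98 [325. 409.] 2292 2
[... 475 characters left out ...]
273 328
cover 0.96 [202. 300.] 2925 173 229 273 328
cover 0.72 [202. 301.] 3232 168 233 274 328
board 0.69 [243. 180.] 5009 219 270 121 236
board 0.44 [304. 299.] 722 294 308 261 339
mat 0.75 [200. 301.] 3299 168 233 273 329
mat 0.63 [291. 300.] 2392 273 317 258 349
knife 0.86 [302. 297.] 698 294 308 261 339
knife 0.37 [313. 436.] 451 301 324 423 447
spray 0.87 [205. 482.] 1219 186 228 455 502
carton 0.69 [252. 480.] 1481 233 271 449 512
shaker 0.58 [254. 481.] 1483 232 271 448 511
shaker 0.42 [203. 300.] 3313 168 233 272 328
garlic 0.8 [311. 434.] 491 301 325 423 448
mug 0.68 [152. 220.] 1241 128 174 203 240
mug 0.32 [243. 178.] 5222 218 270 120 237
lime 0.68 [320. 201.] 436 310 332 191 214
```

View pics/top0.png

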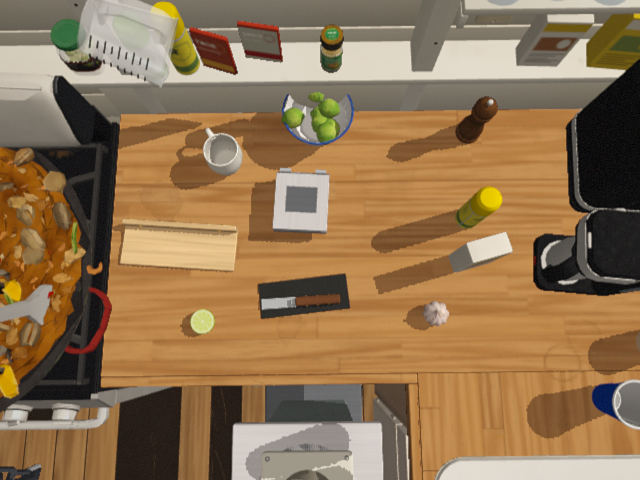

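View pics/scene0.png

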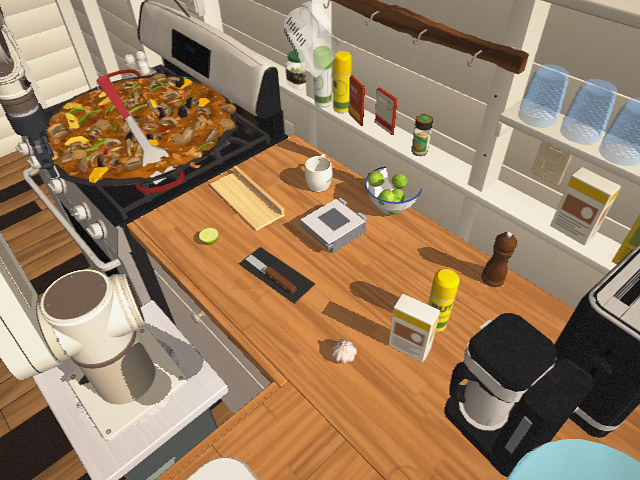

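The top view shows the press at about (201,300), the mat and knife at (297,300) with the blade pointing left (+y), and the board at (245,180). The spray can's foot is at (470,220) and the carton at (480,252). There is no jar or shaker.

Run:
```python
from h import *
np.set_printoptions(precision=4,suppress=True)
bot.camera("top")
def rect(n,z,k=0):
    d=bot.cut_out("top",n)[k]
    c=cv2.findContours(d["mask"].astype(np.uint8),0,2)[0];c=max(c,key=cv2.contourArea)[:,0,:]
    P=np.array([ray("top",(p[1],p[0]),z)[:2] for p in c])
    r=cv2.minAreaRect((P*1000).astype(np.float32));print(n,d["score"],r)
    print(cv2.boxPoints(r)/1000)
rect("cover",.054);rect("board",.01);rect("mat",.004,1);rect("knife",.01)
for n in("garlic","mug","lime"):
    print(n,ray("top",bot.cut_out("top",n)[0]["centre"],.02))
for n,h in(("spray",.175),("carton",.15)):
    rect(n,h); print(ray("top",bot.cut_out("top",n)[0]["centre"],h/2))
im=cv2.imread("pics/top0.png")
a=cv2.resize(im[150:330,110:360],None,fx=3.2,fy=3.2,interpolation=cv2.INTER_CUBIC)
cv2.imwrite("pics/c1.png",a)
```

```text
cover 0.91 ((626.7260131835938, 8.378551483154297), (119.33319854736328, 128.66481018066406), 86.57305908203125)
[[ 0.5589 -0.0473]
 [ 0.6874 -0.055 ]
 [ 0.6945  0.0641]
 [ 0.5661  0.0718]]
board 0.95 ((541.256591796875, 289.06768798828125), (266.7664794921875, 108.5569839477539), 86.2076187133789)
[[0.4783 0.1596]
 [0.5866 0.1524]
 [0.6042 0.4186]
 [0.4959 0.4257]]
mat 0.61 ((516.0457763671875, -397.11724853515625), (60.05409622192383, 148.75376892089844), 16.625408172607422)
[[ 0.466  -0.3344]
 [ 0.5086 -0.477 ]
 [ 0.5661 -0.4598]
 [ 0.5235 -0.3173]]
knife 0.58 ((409.7763366699219, 12.652809143066406), (23.814565658569336, 174.6787109375), 3.85183048248291)
[[ 0.392   0.099 ]
 [ 0.4038 -0.0753]
 [ 0.4275 -0.0737]
 [ 0.4158  0.1006]]
garlic [ 0.3765 -0.2882  0.02  ]
mug [0.758  0.1943 0.02  ]
lime [0.3632 0.2294 0.02  ]
spray 0.55 ((576.3414916992188, -344.937255859375), (51.5751838684082, 107.6859359741211), 37.251312255859375)
[[ 0.5232 -0.3177]
 [ 0.5884 -0.4034]
 [ 0.6295 -0.3722]
 [ 0.5643 -0.2865]]
[ 0.6015 -0.3813  0.0875]
carton 0.93 ((491.2371826171875, -349.71319580078125), (51.46873092651367, 129.74234008789062), 15.824819564819336)
[[ 0.4488 -0.2943]
 [ 0.4842 -0.4191]
 [ 0.5337 -0.4051]
 [ 0.4983 -0.2803]]
[ 0.496  -0.3731  0.075 ]
```

View pics/c1.png

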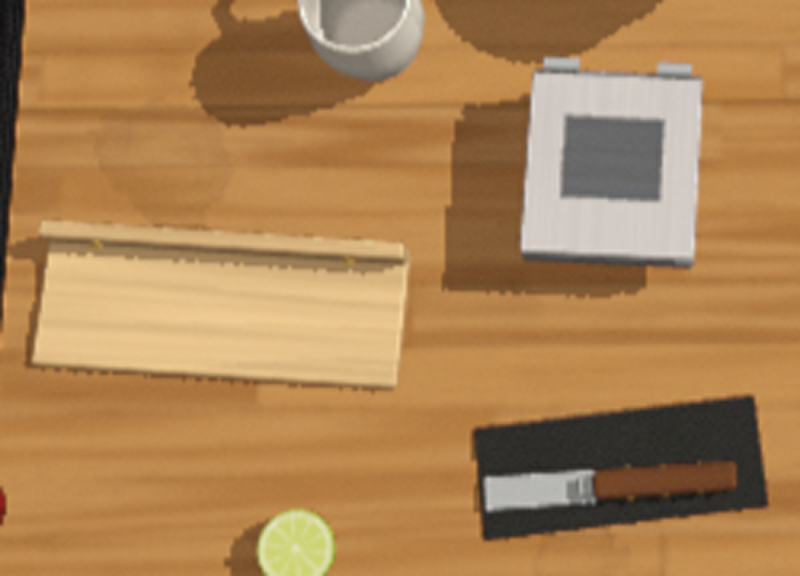

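The crop confirms the knife on the mat with its blade pointing +y, the press front facing the robot, and the board's rail on the far side. The measured cover is 119×129 mm, which matches its given size. Next I move above the knife.

```bash
cat >> h.py <<'E'
def to(x=None,y=None,z=None,psi=None):
    """print shift in tool axes (cm) & yaw (deg) to bring TCP to world x,y,z with tool-y at world angle psi deg"""
    from scipy.spatial.transform import Rotation as R
    o=bot.get_obs();p=np.array(o["eef_pos"]);M=R.from_quat(o["tool_rot"]).as_matrix()
    cur=np.degrees(np.arctan2(M[1,1],M[0,1]))
    t=np.array([p[i] if v is None else v for i,v in enumerate((x,y,z))])
    s=M.T@(t-p)*100
    yaw=0 if psi is None else -((psi-cur+180)%360-180)
    print("at",np.round(p,4),"psi %.2f tilt %.4f j6 %.2f"%(cur,M[2,2],o["joint_pos"][5]),"-> x %.2f y %.2f z %.2f yaw %.1f"%(*s,yaw),"t %.1f"%o["clock"])
E
python3 -c "
from h import *
to(.411,-.005,.14,183.9)"
```

```text
at [0.1313 0.4824 0.201 ] psi 74.77 tilt -1.0000 j6 1.57 -> x -39.79 y -39.68 z 6.10 yaw -109.1 t 1.9
```

Request:
move_arm:
  motion:
    - {"yaw":-10}
  gripper: 0

```text
invalid input at $.motion[0]: expected keys x, y, z, yaw
```

```bash
python3 -c "
from h import *
to(.411,-.005,.14,183.9)"
```

```text
at [0.1313 0.4824 0.201 ] psi 74.77 tilt -1.0000 j6 1.57 -> x -39.79 y -39.68 z 6.10 yaw -109.1 t 1.9
```

Request:
move_arm:
  motion:
    - {"x":-3.2,"y":-3.2,"z":0,"yaw":-10}
    - {"x":-6.4,"y":-6.4,"z":0,"yaw":-20}
  gripper: 0

```text
clock: 2.15
eef_pos: [0.1766, 0.4032, 0.2008]
tool_rot: [-0.045, 0.999, -0.0, 0.0]
ft_force: [1.0, -0.1, 0.4]
grip_width: 0.0512
grasp_force: 0.0
```

```bash
python3 -c "
from h import *
print(bot.get_obs()['joint_pos'])
to(.411,-.005,.14,183.9)"
```

```text
[ 1.15820737e+00  1.22484837e-01 -1.41276749e-01  1.30722549e+00
 -2.56739057e-04  1.06775243e+00]
at [0.1766 0.4032 0.2008] psi 95.18 tilt -1.0000 j6 1.07 -> x -19.66 y -42.77 z 6.09 yaw -88.7 t 2.1
```

Request:
move_arm:
  motion:
    - {"x":-19.7,"y":-42.8,"z":6.1,"yaw":-88.7}
    - {"x":-19.7,"y":-42.8,"z":6.1,"yaw":-88.7}
    - {"x":-19.7,"y":-42.8,"z":6.1,"yaw":-88.7}
    - {"x":-19.7,"y":-42.8,"z":6.1,"yaw":-88.7}
    - {"x":-19.7,"y":-42.8,"z":6.1,"yaw":-88.7}
    - {"x":-19.7,"y":-42.8,"z":6.1,"yaw":-88.7}
    - {"x":-19.7,"y":-42.8,"z":6.1,"yaw":-88.7}
    - {"x":-19.7,"y":-42.8,"z":6.1,"yaw":-88.7}
    - {"x":-19.7,"y":-42.8,"z":6.1,"yaw":-88.7}
    - {"x":-19.7,"y":-42.8,"z":6.1,"yaw":-88.7}
    - {"x":-19.7,"y":-42.8,"z":6.1,"yaw":-88.7}
  gripper: 0

```text
clock: 3.52
eef_pos: [0.4085, -0.0075, 0.1397]
tool_rot: [0.727, -0.687, -0.0, 0.0]
ft_force: [-1.2, 0.5, -0.1]
grip_width: 0.0427
grasp_force: 0.0
```

Run:
```python
from h import *
to(.411,-.005,.14,183.9)
im=bot.camera("wrist");cv2.imwrite("pics/w1.png",im)
for n in("knife","mat"):
    for d in bot.cut_out("wrist",n)[:1]:
        c=cv2.findContours(d["mask"].astype(np.uint8),0,2)[0];c=max(c,key=cv2.contourArea)[:,0,:]
        P=np.array([ray("wrist",(p[1],p[0]),.01 if n=="knife" else .004)[:2] for p in c])
        r=cv2.minAreaRect((P*1000).astype(np.float32));print(n,d["score"],d["centre"],r)
        print(cv2.boxPoints(r)/1000)
```

```text
at [ 0.4085 -0.0075  0.1397] psi -176.78 tilt -1.0000 j6 -1.65 -> x -0.23 y -0.26 z -0.03 yaw -0.7 t 3.5
knife 0.83 [234.5, 318.8] ((409.5968933105469, 13.163162231445312), (21.6435604095459, 173.60362243652344), 3.7644224166870117)
[[ 0.39309955  0.0990672 ]
 [ 0.40449739 -0.07416186]
 [ 0.42609423 -0.07274088]
 [ 0.41469643  0.10048819]]
mat 0.59 [211.4, 291.8] ((421.91943359375, 7.342765808105469), (80.4342041015625, 200.55612182617188), 6.633974075317383)
[[ 0.37038687  0.10230328]
 [ 0.39355636 -0.09691001]
 [ 0.473452   -0.08761775]
 [ 0.4502825   0.11159553]]
```

View pics/w1.png

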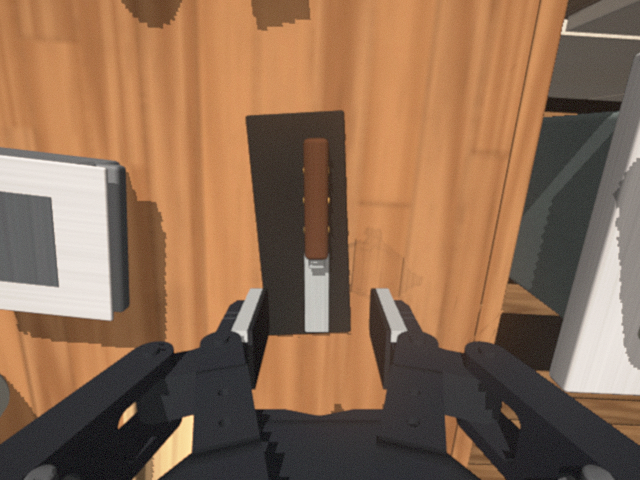

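The wrist view shows the knife on the mat, with the handle at (200,315) and the blade tip at (330,315). The mat measures 80×200 mm as given, and this agrees with the top camera. I'll descend to pick up the knife.

Request:
move_arm:
  motion:
    - {"x":0,"y":0,"z":4,"yaw":-0.3}
    - {"x":0,"y":0,"z":9,"yaw":-0.3}
    - {"x":0,"y":0,"z":9,"yaw":-0.3}
    - {"x":0,"y":0,"z":9,"yaw":-0.3}

```text
clock: 4.18
eef_pos: [0.409, -0.0056, 0.0514]
tool_rot: [0.73, -0.683, 0.001, -0.001]
ft_force: [0.5, -0.2, -0.3]
grip_width: 0.0427
grasp_force: 0.0
```

```bash
python3 -c "
from h import *
to(.411,-.005,.007,183.8)"
```

```text
at [ 0.409  -0.0056  0.0514] psi -176.18 tilt -1.0000 j6 -1.65 -> x -0.05 y -0.19 z 4.44 yaw 0.0 t 4.2
```

Request:
move_arm:
  motion:
    - {"x":0,"y":-0.2,"z":2,"yaw":0}
    - {"x":0,"y":-0.2,"z":4,"yaw":0}
    - {"x":0,"y":-0.2,"z":4.5,"yaw":0}
    - {"x":0,"y":-0.2,"z":4.5,"yaw":0}

```text
clock: 4.68
eef_pos: [0.4114, -0.006, 0.0062]
tool_rot: [0.73, -0.683, 0.001, -0.001]
ft_force: [0.8, -0.3, 0.6]
grip_width: 0.0422
grasp_force: 0.0
```

Request:
move_arm:
  motion:
    - {"x":0,"y":0,"z":0,"yaw":0}
    - {"x":0,"y":0,"z":0,"yaw":0}
    - {"x":0,"y":0,"z":0,"yaw":0}
    - {"x":0,"y":0,"z":0,"yaw":0}
  gripper: -1

```text
clock: 5.18
eef_pos: [0.4103, -0.0062, 0.0051]
tool_rot: [0.73, -0.683, 0.0, -0.0]
ft_force: [-0.3, 0.4, -1.0]
grip_width: -0.0003
grasp_force: 0.0
```

The fingers closed on nothing, so I'll look again.

Request:
move_arm:
  motion:
    - {"x":0,"y":0,"z":-4,"yaw":0}
    - {"x":0,"y":0,"z":-9,"yaw":0}
    - {"x":0,"y":0,"z":-13,"yaw":0}
    - {"x":0,"y":0,"z":-13,"yaw":0}
    - {"x":0,"y":0,"z":-13,"yaw":0}
  gripper: 0.3

```text
clock: 5.8
eef_pos: [0.4097, -0.0061, 0.1344]
tool_rot: [0.73, -0.683, -0.0, 0.0]
ft_force: [0.5, -0.1, -0.7]
grip_width: 0.0554
grasp_force: 0.0
```

```bash
cat >> h.py <<'E'
def rect(cam,n,z,k=0):
    r=bot.cut_out(cam,n)
    if len(r)<=k: print(n,"none");return
    d=r[k];c=cv2.findContours(d["mask"].astype(np.uint8),0,2)[0];c=max(c,key=cv2.contourArea)[:,0,:]
    P=np.array([ray(cam,(p[1],p[0]),z)[:2] for p in c])
    b=cv2.minAreaRect((P*1000).astype(np.float32));print(cam,n,round(d["score"],2),np.round(d["centre"]),np.round(b[0],1),np.round(b[1],1),round(b[2],2))
    print(np.round(cv2.boxPoints(b)/1000,4).tolist())
E
python3 - <<'E'
from h import *
to(.411,-.005,.14,183.8)
im=bot.camera("wrist");cv2.imwrite("pics/w2.png",im)
rect("wrist","knife",.01);rect("wrist","mat",.004)
bot.camera("top");rect("top","knife",.01)
E
```

```text
at [ 0.4097 -0.0061  0.1344] psi -176.23 tilt -1.0000 j6 -1.65 -> x -0.10 y -0.14 z -0.56 yaw -0.0 t 5.8
wrist knife 0.75 [232. 318.] [408.9  11.7] [ 22.2 172.8] 3.16
[[0.39309999346733093, 0.09740000218153], [0.4025999903678894, -0.07519999891519547], [0.42480000853538513, -0.07400000095367432], [0.41519999504089355, 0.09860000014305115]]
wrist mat 0.7 [212. 290.] [421.5   5.3] [ 80.5 199. ] 6.44
[[0.3702999949455261, 0.09960000216960907], [0.3926999866962433, -0.09809999912977219], [0.4726000130176544, -0.08910000324249268], [0.450300008058548, 0.10869999974966049]]
top knife 0.61 [205. 481.] [ 617.5 -400.2] [ 59.9 125.2] 41.96
[[0.5533999800682068, -0.37369999289512634], [0.6370999813079834, -0.4666999876499176], [0.6815999746322632, -0.42669999599456787], [0.5978999733924866, -0.3336000144481659]]
```

View pics/w2.png

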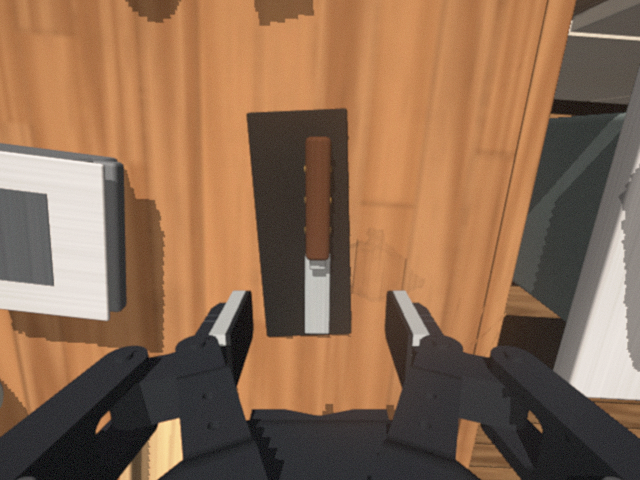

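Run:
```python
from h import *
o=bot.get_obs();p=np.array(o["eef_pos"]);m=bot.camera_model("wrist")
print(np.round(np.array(m["world_from_camera"]),3),np.array(m["K"])[0])
for q in(p,p+[0,0,.019],[p[0],p[1],.01],[.411,-.005,.022],[.4039,.0998,.006],[.4153,-.0735,.013],[.6267-.063,.0084,.054]):print(np.round(q,3),np.round(proj("wrist",q)))
print(o["joint_pos"])
```

```text
[[-0.998 -0.063 -0.021  0.414]
 [-0.066  0.958  0.278 -0.076]
 [ 0.002  0.279 -0.96   0.307]
 [ 0.     0.     0.     1.   ]] [364.88361758   0.         318.74123008]
[ 0.409 -0.006  0.134] [278. 319.]
[ 0.409 -0.006  0.153] [294. 319.]
[ 0.409 -0.006  0.01 ] [222. 319.]
[ 0.411 -0.005  0.022] [227. 316.]
[0.404 0.1   0.006] [332. 317.]
[ 0.415 -0.074  0.013] [138. 317.]
[0.564 0.008 0.054] [242. 104.]
[-1.49159262e-02  1.09769983e-01 -3.37260180e-01  1.12638597e+00
 -1.49124299e-05 -1.65153656e+00]
```

Run:
```python
from h import *
p=np.array(bot.get_obs()["eef_pos"])
im=bot.camera("scene")
out=im.copy()
for q,c in((p,(0,0,255)),(p+[0,0,.019],(0,255,0)),([p[0],p[1],.022],(255,0,0))):
    r=proj("scene",q);print(r);cv2.circle(out,(int(r[1]),int(r[0])),1,c,-1)
r=proj("scene",p).astype(int)
a=out[max(r[0]-90,0):r[0]+90,r[1]-100:r[1]+100]
cv2.imwrite("pics/s2.png",cv2.resize(a,None,fx=3.3,fy=3.3,interpolation=cv2.INTER_NEAREST))
```

```text
[243.71734596 270.28292671]
[238.19345297 269.52426851]
[273.8113915  274.41607964]
```

View pics/s2.png

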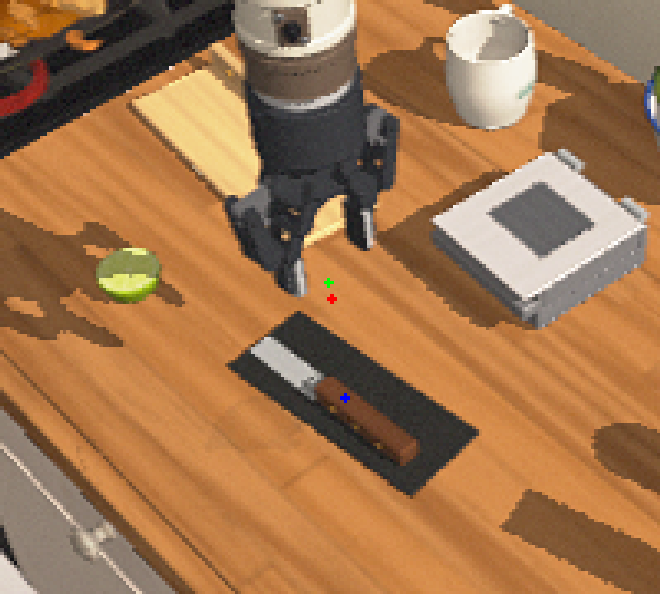

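The fingertips sit well above the projected TCP (marked red), so I'll measure that offset.

Run:
```python
from h import *
p=np.array(bot.get_obs()["eef_pos"]);print(p)
for dz in(0,.01,.02,.03,.04,.05):
    print(dz,[np.round(proj(c,[p[0]+s*.0277,p[1]+e,p[2]+dz]),1).tolist() for c in("scene","wrist") for s in(-1,1) for e in((0,) if c=="scene" else(-.011,.011))])
```

```text
[ 0.40944211 -0.00612324  0.13403816]
0 [[249.7, 261.2], [237.7, 279.3], [261.3, 375.3], [301.1, 370.6], [254.4, 265.2], [294.7, 264.1]]
0.01 [[246.8, 260.7], [234.8, 279.0], [268.3, 378.4], [310.0, 373.4], [261.1, 262.3], [303.3, 261.2]]
0.02 [[243.9, 260.2], [231.9, 278.6], [276.1, 381.9], [319.9, 376.6], [268.5, 259.0], [312.9, 258.0]]
0.03 [[240.9, 259.8], [228.9, 278.3], [284.9, 385.9], [330.9, 380.0], [276.9, 255.3], [323.6, 254.4]]
0.04 [[237.9, 259.3], [225.9, 277.9], [294.8, 390.4], [343.4, 384.0], [286.4, 251.1], [335.6, 250.3]]
0.05 [[234.9, 258.8], [222.9, 277.6], [306.2, 395.5], [357.5, 388.4], [297.2, 246.4], [349.4, 245.7]]
```

Both views put the tips roughly 25–30 mm above the reported TCP, which explains the missed grasp. I'll go down carefully and watch the force.

Request:
move_arm:
  motion:
    - {"x":0,"y":0,"z":5,"yaw":0}
    - {"x":0,"y":0,"z":10,"yaw":0}
    - {"x":0,"y":0,"z":13,"yaw":0}
    - {"x":0,"y":0,"z":13.5,"yaw":0}
    - {"x":0,"y":0,"z":13.8,"yaw":0}
  gripper: -0.1

```text
clock: 6.72
eef_pos: [0.4108, -0.0061, -0.0027]
tool_rot: [0.73, -0.683, 0.0, -0.0]
ft_force: [-0.1, -0.4, 0.5]
grip_width: 0.0384
grasp_force: 0.0
```

Request:
move_arm:
  motion:
    - {"x":0,"y":0,"z":0.2,"yaw":0}
    - {"x":0,"y":0,"z":0.4,"yaw":0}
    - {"x":0,"y":0,"z":0.6,"yaw":0}
    - {"x":0,"y":0,"z":0.6,"yaw":0}

```text
clock: 7.22
eef_pos: [0.4103, -0.0061, -0.0088]
tool_rot: [0.73, -0.683, 0.0, -0.0]
ft_force: [-0.3, -0.1, -0.9]
grip_width: 0.0385
grasp_force: 0.0
```

Request:
move_arm:
  motion:
    - {"x":0,"y":0,"z":0.2,"yaw":0}
    - {"x":0,"y":0,"z":0.4,"yaw":0}
    - {"x":0,"y":0,"z":0.5,"yaw":0}
    - {"x":0,"y":0,"z":0.5,"yaw":0}

```text
clock: 7.72
eef_pos: [0.41, -0.0061, -0.0141]
tool_rot: [0.73, -0.683, -0.0, 0.0]
ft_force: [-0.4, 0.2, -0.5]
grip_width: 0.0381
grasp_force: 0.0
```

Request:
move_arm:
  motion:
    - {"x":0,"y":0,"z":0.2,"yaw":0}
    - {"x":0,"y":0,"z":0.3,"yaw":0}
    - {"x":0,"y":0,"z":0.3,"yaw":0}

```text
clock: 8.1
eef_pos: [0.4101, -0.0061, -0.0171]
tool_rot: [0.73, -0.683, -0.0, 0.0]
ft_force: [0.2, -0.4, -0.7]
grip_width: 0.0384
grasp_force: 0.0
```

Request:
move_arm:
  motion:
    - {"x":0,"y":0,"z":0,"yaw":0}
    - {"x":0,"y":0,"z":0,"yaw":0}
    - {"x":0,"y":0,"z":0,"yaw":0}
    - {"x":0,"y":0,"z":0,"yaw":0}
  gripper: -1

```text
clock: 8.6
eef_pos: [0.4103, -0.0061, -0.0167]
tool_rot: [0.73, -0.683, 0.0, -0.0]
ft_force: [-2.4, 0.6, 5.3]
grip_width: 0.0178
grasp_force: 59.3
```

The knife is gripped: 59 N at the tips touching the mat, so the true tips sit about 20 mm above the reported TCP. I'll lift it and turn the blade toward the press.

Request:
move_arm:
  motion:
    - {"x":0,"y":0,"z":-4,"yaw":0}
    - {"x":0,"y":0,"z":-9,"yaw":0}
    - {"x":0,"y":0,"z":-9,"yaw":0}

```text
clock: 8.98
eef_pos: [0.4137, -0.0062, 0.0762]
tool_rot: [0.73, -0.683, 0.003, -0.003]
ft_force: [0.5, 0.3, -1.0]
grip_width: 0.0177
grasp_force: 59.1
```

```bash
python3 -c "
from h import *
to(.4365,.0197,.0735,86.6);print(bot.get_obs()['grip_width'])"
```

```text
at [ 0.4137 -0.0062  0.0762] psi -176.23 tilt -1.0000 j6 -1.65 -> x -2.43 y -2.44 z 0.29 yaw 97.2 t 9.0
0.017749703943408256
```

Request:
move_arm:
  motion:
    - {"x":-2.4,"y":-2.4,"z":0.3,"yaw":97.2}
    - {"x":-2.4,"y":-2.4,"z":0.3,"yaw":97.2}
    - {"x":-2.4,"y":-2.4,"z":0.3,"yaw":97.2}
    - {"x":-2.4,"y":-2.4,"z":0.3,"yaw":97.2}
    - {"x":-2.4,"y":-2.4,"z":0.3,"yaw":97.2}
    - {"x":-2.4,"y":-2.4,"z":0.3,"yaw":97.2}
    - {"x":-2.4,"y":-2.4,"z":0.3,"yaw":97.2}
    - {"x":-2.4,"y":-2.4,"z":0.3,"yaw":97.2}
    - {"x":-2.4,"y":-2.4,"z":0.3,"yaw":97.2}
    - {"x":-2.4,"y":-2.4,"z":0.3,"yaw":97.2}
    - {"x":-2.4,"y":-2.4,"z":0.3,"yaw":97.2}
    - {"x":-2.4,"y":-2.4,"z":0.3,"yaw":97.2}

```text
clock: 10.48
eef_pos: [0.4324, 0.0194, 0.0697]
tool_rot: [0.029, 1.0, -0.0, -0.0]
ft_force: [1.0, 0.3, -0.4]
grip_width: 0.018
grasp_force: 59.0
```

Run:
```python
from h import *
to(.4365,.0197,.0235,86.6)
im=bot.camera("wrist");cv2.imwrite("pics/w3.png",im)
rect("wrist","knife",.096);rect("wrist","cover",.054)
p=np.array(bot.get_obs()["eef_pos"])
print([np.round(proj("wrist",p+np.array([.106*.9982,-.106*.0593,dz]))) for dz in(0.012,.022,.032)])
print(proj("wrist",[.5623,.0122,.054]))
```

```text
at [0.4324 0.0194 0.0697] psi 86.65 tilt -1.0000 j6 0.10 -> x -0.41 y 0.05 z 4.62 yaw 0.1 t 10.5
wrist knife 0.85 [269. 321.] [428.4  19.9] [ 22.2 130.4] 86.44
[[0.3626999855041504, 0.012799999676644802], [0.4927999973297119, 0.004800000227987766], [0.4941999912261963, 0.026900000870227814], [0.36410000920295715, 0.03500000014901161]]
cover none
[array([463., 318.]), array([479., 318.]), array([497., 318.])]
[454.68631467 318.95636354]
```

View pics/w3.png

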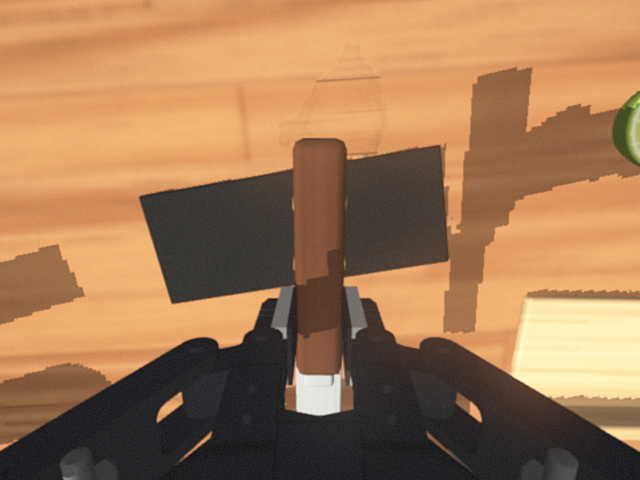

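The wrist view shows the knife held straight, with the handle running from row 138 to 375 at column 320 and the blade hidden by the gripper. I'll lower to slot height and check the tip from the scene camera.

Request:
move_arm:
  motion:
    - {"x":-0.1,"y":0,"z":2.5,"yaw":0.1}
    - {"x":-0.1,"y":0,"z":4.6,"yaw":0.1}
    - {"x":-0.1,"y":0,"z":4.6,"yaw":0.1}
    - {"x":-0.1,"y":0,"z":4.6,"yaw":0.1}

```text
clock: 11.12
eef_pos: [0.4341, 0.0193, 0.0246]
tool_rot: [0.031, 1.0, 0.0, 0.0]
ft_force: [0.4, 0.3, -0.7]
grip_width: 0.0179
grasp_force: 59.0
```

Run:
```python
from h import *
to(.4365,.0197,.0235,86.6)
p=np.array(bot.get_obs()["eef_pos"]);u=np.array([.9982,-.0593,0])
im=bot.camera("scene")
big=cv2.resize(im[190:290,250:390],None,fx=5.5,fy=5.5,interpolation=cv2.INTER_CUBIC)
def mk(q,c):
    r=proj("scene",q);print(np.round(r,1));cv2.drawMarker(big,(int((r[1]-250)*5.5),int((r[0]-190)*5.5)),c,cv2.MARKER_CROSS,9,1)
tip=p+.106*u;tip[2]=p[2]+.022;mk(tip,(0,0,255))
slot=np.array([.5623,.0122,.0455]);mk(slot,(255,0,0))
e=np.array([.5623,.0122,.054]);v=np.array([.0593,.9982,0])
for s in(-.06,.06): mk(e+s*v,(0,255,0))
mk(p-.07*u+[0,0,.0387],(0,255,255))
cv2.imwrite("pics/s3.png",big)
bot.camera("top");rect("top","knife",.045);rect("top","cover",.054)
```

```text
at [0.4341 0.0193 0.0246] psi 86.48 tilt -1.0000 j6 0.11 -> x -0.24 y 0.05 z 0.11 yaw -0.1 t 11.1
[237.1 307.2]
[233.4 313.7]
[243.6 328.2]
[219.2 299.6]
[266.3 251.2]
top knife 0.57 [243. 177.] [534.3 280.3] [257.7 104.4] 85.62
[[0.4724000096321106, 0.155799999833107], [0.5764999985694885, 0.1477999985218048], [0.5961999893188477, 0.40470001101493835], [0.4921000003814697, 0.41269999742507935]]
top cover 0.98 [198. 300.] [628.4   7.7] [124.1 130.7] 85.38
[[0.5583000183105469, -0.04879999905824661], [0.6884999871253967, -0.05939999967813492], [0.6984999775886536, 0.06430000066757202], [0.5683000087738037, 0.07479999959468842]]
```

View pics/s3.png

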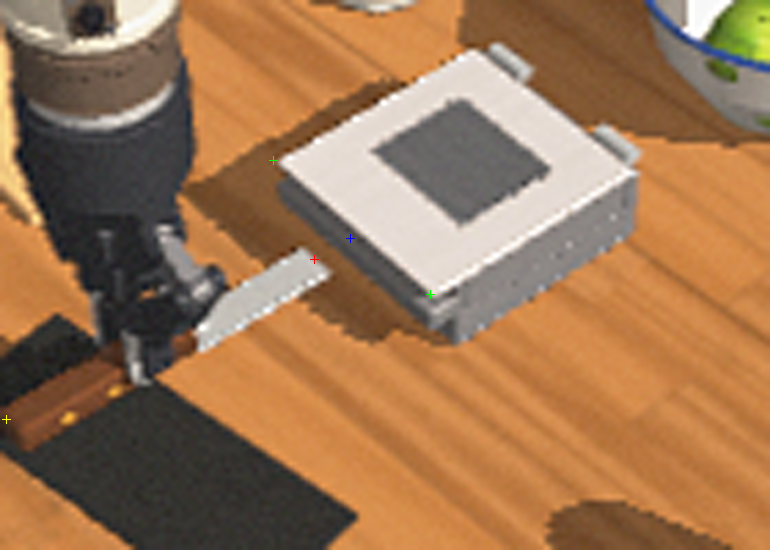

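The projected tip and cover corners match the picture to about 1 px, so I'll insert the blade.

Request:
move_arm:
  motion:
    - {"x":-0.5,"y":0,"z":0.1,"yaw":0}
    - {"x":-1.2,"y":0,"z":0.1,"yaw":0}
    - {"x":-1.8,"y":0,"z":0.1,"yaw":0}
    - {"x":-2.4,"y":0,"z":0.1,"yaw":0}
    - {"x":-2.9,"y":0,"z":0.1,"yaw":0}
    - {"x":-3.2,"y":0,"z":0.1,"yaw":0}
    - {"x":-3.2,"y":0,"z":0.1,"yaw":0}

```text
clock: 12.2
eef_pos: [0.4656, 0.0174, 0.023]
tool_rot: [0.031, 1.0, 0.0, -0.0]
ft_force: [-0.4, -0.8, -1.3]
grip_width: 0.0184
grasp_force: 59.0
```

Request:
move_arm:
  motion:
    - {"x":-0.2,"y":0,"z":0,"yaw":0}
    - {"x":-0.2,"y":0,"z":-0.3,"yaw":0}
    - {"x":-0.2,"y":0,"z":-0.9,"yaw":0}
    - {"x":-0.25,"y":0,"z":-1.5,"yaw":0}
    - {"x":-0.3,"y":0,"z":-2.1,"yaw":0}
    - {"x":-0.4,"y":0,"z":-2.7,"yaw":0}
    - {"x":-0.5,"y":0,"z":-3.2,"yaw":0}
    - {"x":-0.7,"y":0,"z":-3.8,"yaw":0}
    - {"x":-0.7,"y":0,"z":-3.8,"yaw":0}

```text
clock: 13.32
eef_pos: [0.4733, 0.017, 0.0616]
tool_rot: [0.031, 1.0, 0.0, 0.001]
ft_force: [-0.9, -0.2, -2.6]
grip_width: 0.0175
grasp_force: 58.9
```

Run:
```python
from h import *
to()
im=bot.camera("scene")
cv2.imwrite("pics/s4.png",cv2.resize(im[170:290,230:390],None,fx=4.5,fy=4.5,interpolation=cv2.INTER_CUBIC))
```

```text
at [0.4733 0.017  0.0616] psi 86.47 tilt -1.0000 j6 0.10 -> x 0.00 y 0.00 z 0.00 yaw 0.0 t 13.3
```

View pics/s4.png

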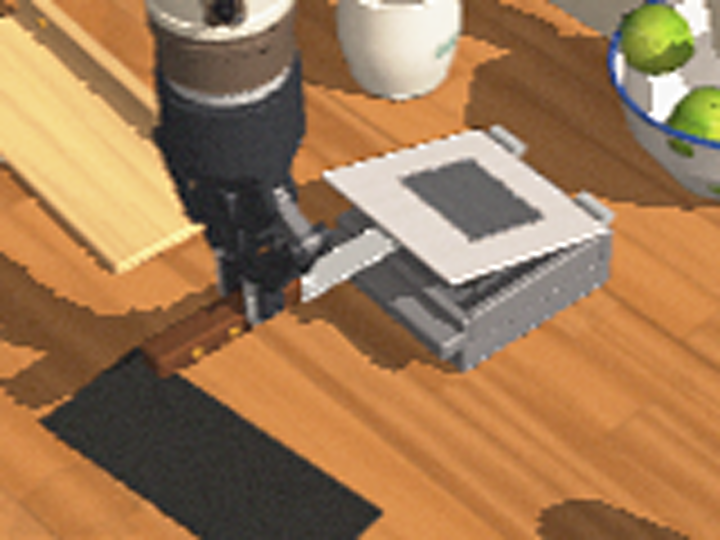

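The cover is up about 0.3 rad on the blade and the fingers are clear of it. I'll keep swinging it open.

Request:
move_arm:
  motion:
    - {"x":-0.4,"y":0,"z":-1.1,"yaw":0}
    - {"x":-0.9,"y":0,"z":-2.1,"yaw":0}
    - {"x":-1.5,"y":0,"z":-3.1,"yaw":0}
    - {"x":-2.2,"y":0,"z":-4.0,"yaw":0}
    - {"x":-3.0,"y":0,"z":-4.8,"yaw":0}
    - {"x":-3.9,"y":0,"z":-5.5,"yaw":0}
    - {"x":-4.9,"y":0,"z":-6.1,"yaw":0}
    - {"x":-5.9,"y":0,"z":-6.6,"yaw":0}
    - {"x":-6.9,"y":0,"z":-6.9,"yaw":0}
    - {"x":-8.1,"y":0,"z":-7.0,"yaw":0}
    - {"x":-9.2,"y":0,"z":-7.0,"yaw":0}
    - {"x":-10.2,"y":0,"z":-7.0,"yaw":0}
    - {"x":-11.2,"y":0,"z":-7.0,"yaw":0}
    - {"x":-12.0,"y":0,"z":-7.0,"yaw":0}
    - {"x":-12.0,"y":0,"z":-7.0,"yaw":0}

```text
clock: 15.25
eef_pos: [0.5932, 0.0095, 0.1308]
tool_rot: [0.031, 1.0, 0.0, 0.0]
ft_force: [0.5, -0.8, -0.7]
grip_width: 0.0179
grasp_force: 59.0
```

Run:
```python
from h import *
to()
im=bot.camera("scene")
cv2.imwrite("pics/s5.png",cv2.resize(im[150:270,240:400],None,fx=4,fy=4,interpolation=cv2.INTER_CUBIC))
```

```text
at [0.5932 0.0095 0.1308] psi 86.47 tilt -1.0000 j6 0.08 -> x 0.00 y 0.00 z 0.00 yaw 0.0 t 15.2
```

View pics/s5.png

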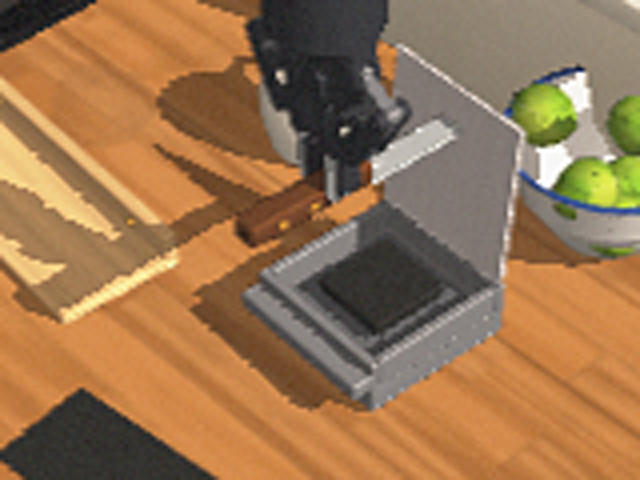

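The cover stands open at about 1.6 rad and the pad is exposed. I'll back off and return the knife to the mat.

Request:
move_arm:
  motion:
    - {"x":6,"y":0,"z":0,"yaw":0}
    - {"x":12,"y":0,"z":0,"yaw":0}
    - {"x":17,"y":0,"z":2,"yaw":-10}
    - {"x":18,"y":2,"z":3,"yaw":-97.3}
    - {"x":18,"y":2,"z":3,"yaw":-97.3}
    - {"x":18,"y":2,"z":3,"yaw":-97.3}
    - {"x":18,"y":2,"z":3,"yaw":-97.3}
    - {"x":18,"y":2,"z":3,"yaw":-97.3}
    - {"x":18,"y":2,"z":3,"yaw":-97.3}
    - {"x":18,"y":2,"z":3,"yaw":-97.3}
    - {"x":18,"y":2,"z":3,"yaw":-97.3}
    - {"x":18,"y":2,"z":3,"yaw":-97.3}
    - {"x":18,"y":2,"z":3,"yaw":-97.3}
    - {"x":18,"y":2,"z":3,"yaw":-97.3}

```text
clock: 17.05
eef_pos: [0.4139, 0.0406, 0.1011]
tool_rot: [0.73, -0.684, 0.0, -0.0]
ft_force: [0.5, 0.3, -0.2]
grip_width: 0.0179
grasp_force: 59.1
```

```bash
python3 -c "
from h import *
to(.415,-.0075,.03,185)"
```

```text
at [0.4139 0.0406 0.1011] psi -176.31 tilt -1.0000 j6 -1.54 -> x 4.81 y 0.20 z 7.11 yaw -1.3 t 17.1
```

Request:
move_arm:
  motion:
    - {"x":4.8,"y":0.2,"z":3,"yaw":-1.3}
    - {"x":4.8,"y":0.2,"z":7,"yaw":-1.3}
    - {"x":4.8,"y":0.2,"z":9.5,"yaw":-1.3}
    - {"x":4.8,"y":0.2,"z":10.8,"yaw":-1.3}
    - {"x":4.8,"y":0.2,"z":11.3,"yaw":-1.3}
    - {"x":4.8,"y":0.2,"z":11.5,"yaw":-1.3}
    - {"x":4.8,"y":0.2,"z":11.5,"yaw":-1.3}

```text
clock: 17.92
eef_pos: [0.4158, -0.0073, -0.0134]
tool_rot: [0.738, -0.675, 0.001, -0.0]
ft_force: [0.3, 0.3, -0.8]
grip_width: 0.0178
grasp_force: 59.1
```

Request:
move_arm:
  motion:
    - {"x":0,"y":0,"z":0.1,"yaw":0}
    - {"x":0,"y":0,"z":0.1,"yaw":0}

```text
clock: 18.18
eef_pos: [0.4153, -0.0074, -0.0147]
tool_rot: [0.738, -0.675, 0.0, -0.0]
ft_force: [-0.4, -0.1, -0.8]
grip_width: 0.018
grasp_force: 59.1
```

Request:
move_arm:
  motion:
    - {"x":0,"y":0,"z":0.15,"yaw":0}
    - {"x":0,"y":0,"z":0.15,"yaw":0}

```text
clock: 18.42
eef_pos: [0.4149, -0.0074, -0.0166]
tool_rot: [0.738, -0.675, -0.0, 0.0]
ft_force: [-0.2, -0.1, -1.5]
grip_width: 0.0183
grasp_force: 59.1
```

Request:
move_arm:
  motion:
    - {"x":0,"y":0,"z":0,"yaw":0}
    - {"x":0,"y":0,"z":0,"yaw":0}
    - {"x":0,"y":0,"z":0,"yaw":0}
    - {"x":0,"y":0,"z":-4,"yaw":0}
    - {"x":0,"y":0,"z":-10,"yaw":0}
    - {"x":0,"y":0,"z":-16,"yaw":0}
    - {"x":0,"y":0,"z":-22,"yaw":0}
    - {"x":0,"y":0,"z":-24,"yaw":0}
    - {"x":0,"y":0,"z":-24,"yaw":0}
  gripper: 0

```text
clock: 19.55
eef_pos: [0.4163, -0.0075, 0.2252]
tool_rot: [0.738, -0.675, 0.002, -0.001]
ft_force: [-0.3, -0.5, -0.8]
grip_width: 0.0428
grasp_force: 0.0
```

Run:
```python
from h import *
to()
im=bot.camera("wrist");cv2.imwrite("pics/w5.png",im)
rect("wrist","knife",.01);rect("wrist","mat",.004)
t=bot.camera("top");rect("top","spray",.175);rect("top","carton",.15)
bot.camera("scene")
for c in("scene","top"):
  for n in("spray","carton"):
    d=bot.cut_out(c,n)[0];ys,xs=np.nonzero(d["mask"]);print(c,n,d["score"],d["centre"],ys.min(),ys.max(),xs.min(),xs.max())
cv2.imwrite("pics/t5.png",np.vstack([cv2.resize(t[170:290,420:540],(560,560),interpolation=cv2.INTER_CUBIC)]))
```

```text
at [ 0.4163 -0.0075  0.2252] psi -174.93 tilt -1.0000 j6 -1.68 -> x 0.00 y 0.00 z 0.00 yaw 0.0 t 19.6
wrist knife 0.92 [212. 324.] [410.4  10. ] [ 21.3 171.4] 4.77
[[0.3926999866962433, 0.09449999779462814], [0.40689998865127563, -0.0763000026345253], [0.42809998989105225, -0.07460000365972519], [0.4138999879360199, 0.09629999846220016]]
wrist mat 0.74 [200. 304.] [419.    4.9] [ 79.3 197.9] 6.0
[[0.3693000078201294, 0.09920000284910202], [0.38989999890327454, -0.09759999811649323], [0.46880000829696655, -0.0892999991774559], [0.4481000006198883, 0.10750000178813934]]
top spray 0.73 [207. 482.] [ 575.7 -346.3] [ 53.8 105.7] 40.02
[[0.5210999846458435, -0.3231000006198883], [0.5889999866485596, -0.40400001406669617], [0.630299985408783, -0.3693999946117401], [0.5623000264167786, -0.28850001096725464]]
top carton 0.81 [255. 481.] [ 491.3 -350.7] [ 51.6 128. ] 15.09
[[0.4496999979019165, -0.2955999970436096], [0.4830000102519989, -0.41920000314712524], [0.532800018787384, -0.4056999981403351], [0.49950000643730164, -0.28220000863075256]]
scene spray 0.92 [294.9, 442.2] 269 332 428 459
scene carton 0.92 [327.1, 409.7] 295 359 389 438
top spray 0.73 [207.3, 482.1] 185 227 455 501
top carton 0.81 [255.2, 480.6] 232 271 448 512
```

View pics/t5.png

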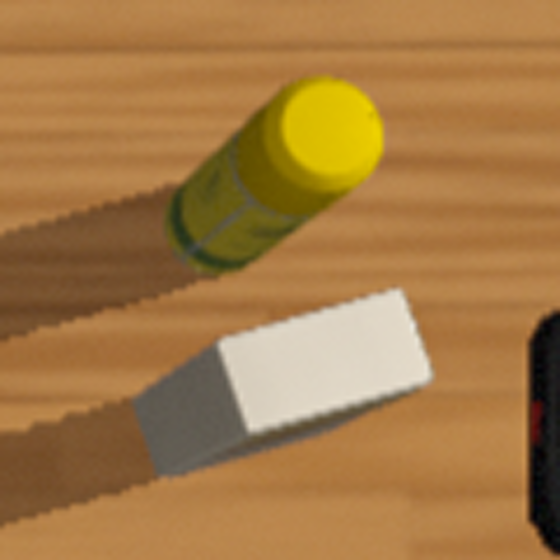

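```bash
cat > fit.py <<'E'
from h import *
from scipy.optimize import minimize
def fit(n,x0,cyl,h,zb=0,cams=("top","scene"),d=(.0435,.087),yaw0=0):
    M={c:bot.cut_out(c,n)[0]["mask"] for c in cams}
    cm={c:bot.camera_model(c) for c in cams}
    a=np.linspace(0,2*np.pi,40)
    def iou(v):
        if cyl: b=np.c_[cyl*np.cos(a),cyl*np.sin(a)]
        else:
            c,s=np.cos(v[2]),np.sin(v[2]);b=np.array([[i*d[0]/2,j*d[1]/2] for i,j in((1,1),(1,-1),(-1,-1),(-1,1))])@np.array([[c,s],[-s,c]])
        P=np.vstack([np.c_[b+v[:2],np.full(len(b),z)] for z in(zb,zb+h)]);r=[]
        for c in cams:
            T=np.linalg.inv(cm[c]["world_from_camera"]);q=(P@T[:3,:3].T+T[:3,3])@np.array(cm[c]["K"]).T;q=q[:,:2]/q[:,2:]
            S=8;I=np.zeros((480*2,640*2),np.uint8);hull=cv2.convexHull((q*2).astype(np.float32))
            cv2.fillConvexPoly(I,np.round(hull*2**4).astype(np.int32),1,shift=4)
            m=cv2.resize(M[c].astype(np.uint8),None,fx=2,fy=2,interpolation=0)
            r.append((I&m).sum()/(I|m).sum())
        return r
    v0=list(x0)+([] if cyl else [yaw0])
    s=np.array([[0]*len(v0)]+[[(.02 if i<2 else .3)*(i==j) for i in range(len(v0))] for j in range(len(v0))])
    R=minimize(lambda v:-np.mean(iou(v)),v0,method="Nelder-Mead",options=dict(initial_simplex=np.array(v0)+s,xatol=1e-4,fatol=1e-4))
    print(n,np.round(R.x,4),np.round(iou(R.x),3));return R.x
E
python3 - <<'E'
from fit import *
bot.camera("top");bot.camera("scene")
fit("spray",(.58,-.35),.027,.175)
fit("spray",(.58,-.35),.027,.175,cams=("top",));fit("spray",(.58,-.35),.027,.175,cams=("scene",))
fit("carton",(.49,-.36),None,.15,yaw0=.25);fit("carton",(.49,-.36),None,.15,yaw0=.25,cams=("top",));fit("carton",(.49,-.36),None,.15,yaw0=.25,cams=("scene",))
P=np.array([ray("top",(170+y/4.667,420+x/4.667),.15)[:2] for x,y in((220,343),(400,290),(432,378),(248,433))]);print(P.round(4),P.mean(0),np.linalg.norm(np.diff(P,axis=0),axis=1))
print(ray("top",(170+132/4.667,420+332/4.667),.175))
to()
E
```

```text
spray [ 0.5966 -0.3724] [0.892 0.762]
spray [ 0.5932 -0.3683] [0.903]
spray [ 0.595  -0.3731] [0.764]
carton [ 0.5006 -0.3709  0.2771] [0.948 0.94 ]
carton [ 0.5004 -0.3707  0.2656] [0.95]
carton [ 0.5021 -0.3711  0.3138] [0.947]
[[ 0.5075 -0.3265]
 [ 0.5297 -0.4054]
 [ 0.4913 -0.4156]
 [ 0.4686 -0.3356]] [ 0.49928751 -0.37076636] [0.08190106 0.03977926 0.08317995]
[ 0.59330714 -0.3731293   0.175     ]
at [ 0.415  -0.0074  0.2235] psi -174.93 tilt -1.0000 j6 -1.68 -> x 0.00 y 0.00 z 0.00 yaw 0.0 t 20.6
```

Carton: (0.5005, −0.371), thin axis at 15.5°. Spray can: about (0.594, −0.372). I'll move over the spray can with the gripper fully open.

```bash
python3 -c "
from h import *
to(.594,-.372,.2,86.6)"
```

```text
at [ 0.415  -0.0074  0.2235] psi -174.93 tilt -1.0000 j6 -1.68 -> x 37.90 y -14.61 z 2.36 yaw 98.5 t 20.6
```

Request:
move_arm:
  motion:
    - {"x":37.9,"y":-14.6,"z":2.3,"yaw":98.5}
    - {"x":37.9,"y":-14.6,"z":2.3,"yaw":98.5}
    - {"x":37.9,"y":-14.6,"z":2.3,"yaw":98.5}
    - {"x":37.9,"y":-14.6,"z":2.3,"yaw":98.5}
    - {"x":37.9,"y":-14.6,"z":2.3,"yaw":98.5}
    - {"x":37.9,"y":-14.6,"z":2.3,"yaw":98.5}
    - {"x":37.9,"y":-14.6,"z":2.3,"yaw":98.5}
    - {"x":37.9,"y":-14.6,"z":2.3,"yaw":98.5}
    - {"x":37.9,"y":-14.6,"z":2.3,"yaw":98.5}
    - {"x":37.9,"y":-14.6,"z":2.3,"yaw":98.5}
    - {"x":37.9,"y":-14.6,"z":2.3,"yaw":98.5}
    - {"x":37.9,"y":-14.6,"z":2.3,"yaw":98.5}
  gripper: 1

```text
clock: 22.1
eef_pos: [0.5939, -0.3719, 0.2007]
tool_rot: [0.029, 1.0, -0.0, 0.0]
ft_force: [-0.6, -0.1, -0.5]
grip_width: 0.0854
grasp_force: 0.0
```

Run:
```python
from fit import *
to(.594,-.372,.09,86.6)
im=bot.camera("wrist");cv2.imwrite("pics/w6.png",im)
fit("spray",(.59,-.37),.027,.175,cams=("wrist",))
d=bot.cut_out("wrist","spray")[0]
print(d["score"],d["centre"],proj("wrist",[.594,-.372,.175]),proj("wrist",[.594,-.372,.0]))
```

```text
at [ 0.5939 -0.3719  0.2007] psi 86.66 tilt -1.0000 j6 -0.50 -> x -0.00 y -0.01 z 11.07 yaw 0.1 t 22.1
spray [ 0.5933 -0.3709] [0.873]
0.85 [248.6, 316.1] [261.62149774 318.15338004] [205.19421079 318.35902902]
```

View pics/w6.png

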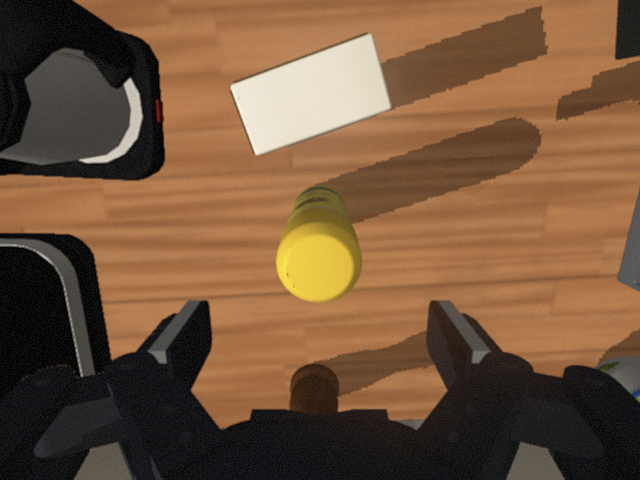

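The can's cap is centred at about (261,319), where the model predicts it, and it lies between the open fingers. I'll descend and grip.

Request:
move_arm:
  motion:
    - {"x":0,"y":0,"z":4,"yaw":0}
    - {"x":0,"y":0,"z":7.5,"yaw":0}
    - {"x":0,"y":0,"z":9,"yaw":0}
    - {"x":0,"y":0,"z":10,"yaw":0}
    - {"x":0,"y":0,"z":10.7,"yaw":0}
    - {"x":0,"y":0,"z":10.7,"yaw":0}

```text
clock: 23.0
eef_pos: [0.5942, -0.3722, 0.094]
tool_rot: [0.03, 1.0, -0.0, 0.0]
ft_force: [0.2, 0.1, 0.6]
grip_width: 0.0855
grasp_force: 0.0
```

Request:
move_arm:
  motion:
    - {"x":0,"y":0,"z":0,"yaw":0}
    - {"x":0,"y":0,"z":0,"yaw":0}
    - {"x":0,"y":0,"z":0,"yaw":0}
    - {"x":0,"y":0,"z":0,"yaw":0}
  gripper: -1

```text
clock: 23.5
eef_pos: [0.5948, -0.3725, 0.0949]
tool_rot: [0.03, 1.0, -0.001, 0.001]
ft_force: [0.8, -0.6, 5.3]
grip_width: 0.0506
grasp_force: 63.6
```

Request:
move_arm:
  motion:
    - {"x":0,"y":0,"z":-3,"yaw":0}
    - {"x":0,"y":0,"z":-8,"yaw":0}
    - {"x":0,"y":0,"z":-8.5,"yaw":0}

```text
clock: 23.88
eef_pos: [0.5956, -0.3731, 0.1825]
tool_rot: [0.03, 1.0, -0.002, 0.003]
ft_force: [-0.2, -0.1, -1.3]
grip_width: 0.0504
grasp_force: 63.1
```

```bash
python3 -c "
from h import *
to(.636,.0078,.18,86.6)"
```

```text
at [ 0.5956 -0.3731  0.1825] psi 86.57 tilt -1.0000 j6 -0.50 -> x -1.75 y 38.27 z 0.13 yaw -0.0 t 23.9
```

Request:
move_arm:
  motion:
    - {"x":-0.2,"y":4,"z":0,"yaw":0}
    - {"x":-0.4,"y":9,"z":0,"yaw":0}
    - {"x":-0.7,"y":14,"z":0,"yaw":0}
    - {"x":-0.9,"y":19,"z":0,"yaw":0}
    - {"x":-1.1,"y":24,"z":0,"yaw":0}
    - {"x":-1.4,"y":29,"z":0,"yaw":0}
    - {"x":-1.6,"y":34,"z":0,"yaw":0}
    - {"x":-1.8,"y":37,"z":0,"yaw":0}
    - {"x":-1.8,"y":38.3,"z":0,"yaw":0}
    - {"x":-1.8,"y":38.3,"z":0,"yaw":0}
    - {"x":-1.8,"y":38.3,"z":0,"yaw":0}

```text
clock: 25.25
eef_pos: [0.6345, 0.0077, 0.178]
tool_rot: [0.031, 1.0, -0.0, -0.0]
ft_force: [-0.2, -0.0, -2.2]
grip_width: 0.0507
grasp_force: 63.1
```

Run:
```python
from fit import *
to(.636,.0078,.13,86.6)
z=bot.get_obs()["eef_pos"][2]-.0949
bot.camera("top");bot.camera("scene")
fit("spray",(.63,.0),.027,.175,zb=z)
for n in("pad","press","cover"):rect("top",n,.05)
```

```text
at [0.6345 0.0077 0.178 ] psi 86.48 tilt -1.0000 j6 0.07 -> x -0.16 y 0.02 z 4.80 yaw -0.1 t 25.2Traceback (most recent call last):
  File "<stdin>", line 5, in <module>
  File "fit.py", line 4, in fit
    M={c:bot.cut_out(c,n)[0]["mask"] for c in cams}
         ~~~~~~~~~~~~~~~~^^^
IndexError: list index out of range
```

Request:
move_arm:
  motion:
    - {"x":-0.1,"y":0,"z":2,"yaw":0}
    - {"x":-0.1,"y":0,"z":3.2,"yaw":0}
    - {"x":-0.1,"y":0,"z":3.6,"yaw":0}
    - {"x":-0.1,"y":0,"z":4.0,"yaw":0}
    - {"x":-0.1,"y":0,"z":4.3,"yaw":0}
    - {"x":-0.1,"y":0,"z":4.5,"yaw":0}
    - {"x":-0.1,"y":0,"z":4.5,"yaw":0}

```text
clock: 26.28
eef_pos: [0.6359, 0.0087, 0.1342]
tool_rot: [0.03, 1.0, -0.0, 0.0]
ft_force: [-3.6, -1.9, 4.8]
grip_width: 0.0507
grasp_force: 63.4
```

Request:
move_arm:
  motion:
    - {"x":0,"y":0,"z":0.1,"yaw":0}
    - {"x":0,"y":0,"z":0.2,"yaw":0}
    - {"x":0,"y":0,"z":0.3,"yaw":0}
    - {"x":0,"y":0,"z":0.3,"yaw":0}

```text
clock: 26.78
eef_pos: [0.6368, 0.0087, 0.1338]
tool_rot: [0.03, 1.0, -0.0, 0.002]
ft_force: [-5.2, -2.8, 13.9]
grip_width: 0.0508
grasp_force: 64.2
```

Request:
move_arm:
  motion:
    - {"x":0,"y":0,"z":0.2,"yaw":0}
    - {"x":0,"y":0,"z":0.2,"yaw":0}
    - {"x":0,"y":0,"z":0.2,"yaw":0}
    - {"x":0,"y":0,"z":0.2,"yaw":0}

```text
clock: 27.28
eef_pos: [0.6379, 0.0089, 0.1337]
tool_rot: [0.03, 1.0, -0.0, 0.004]
ft_force: [-5.8, -2.5, 19.6]
grip_width: 0.0504
grasp_force: 64.3
```

Run:
```python
from fit import *
to()
im=bot.camera("scene");cv2.imwrite("pics/s7.png",cv2.resize(im[120:270,240:440],None,fx=4,fy=4,interpolation=cv2.INTER_CUBIC))
rect("scene","spray",.1)
```

```text
at [0.6379 0.0089 0.1337] psi 86.57 tilt -1.0000 j6 0.07 -> x 0.00 y 0.00 z 0.00 yaw 0.0 t 27.3
scene spray 0.85 [204. 334.] [665.8  36.5] [240.3  54.6] 46.47
[[0.5631999969482422, -0.03180000185966492], [0.6028000116348267, -0.06949999928474426], [0.7682999968528748, 0.10480000078678131], [0.7286999821662903, 0.14239999651908875]]
```

View pics/s7.png

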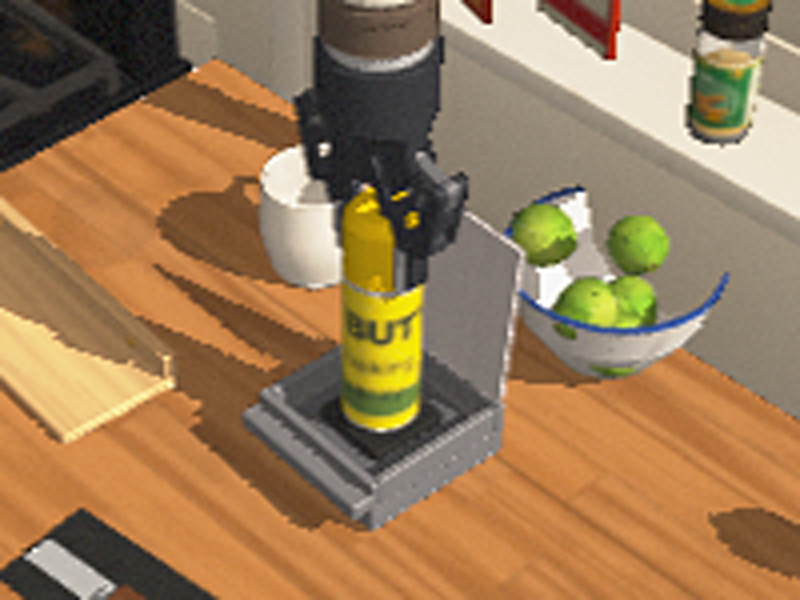

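The can stands upright, centred on the fully depressed pad. Next I'll work out the rail line on the board.

Run:
```python
from h import *
f=lambda x,y,z:ray("top",(150+y/3.2,110+x/3.2),z)[:2]
for n,a,b,z in(("back top",(40,222),(404,243),.032),("railfront top",(48,236),(404,259),.032),("front top",(33,365),(397,386),.01)):
    A,B=f(*a,z),f(*b,z);d=A-B;ang=np.degrees(np.arctan2(d[1],d[0]));m=(A+B)/2
    print(n,A.round(4),B.round(4),np.linalg.norm(d).round(4),ang.round(2),"x at y=.28:",(m[0]+(.28-m[1])*d[0]/d[1]).round(4))
to()
```

```text
back top [0.5946 0.4117] [0.5762 0.1546] 0.2577 85.9 x at y=.28: 0.5852
railfront top [0.5844 0.4053] [0.5647 0.1544] 0.2517 85.51 x at y=.28: 0.5745
front top [0.4962 0.4184] [0.4781 0.161 ] 0.258 85.97 x at y=.28: 0.4864
at [0.6379 0.0089 0.1338] psi 86.57 tilt -1.0000 j6 0.07 -> x 0.00 y 0.00 z 0.00 yaw 0.0 t 27.4
```

Request:
move_arm:
  motion:
    - {"x":0,"y":0,"z":-2,"yaw":0}
    - {"x":0.1,"y":0,"z":-5,"yaw":0}
    - {"x":0.2,"y":0,"z":-7,"yaw":0}
    - {"x":0.2,"y":0,"z":-7,"yaw":0}

```text
clock: 27.88
eef_pos: [0.6356, 0.01, 0.1998]
tool_rot: [0.03, 1.0, 0.001, 0.002]
ft_force: [-0.4, 0.1, -1.6]
grip_width: 0.0506
grasp_force: 62.8
```

```bash
python3 -c "
from h import *
to(.542,.36,.14,86)"
```

```text
at [0.6356 0.01   0.1998] psi 86.60 tilt -1.0000 j6 0.07 -> x 11.45 y 34.38 z 5.98 yaw 0.6 t 27.9
```

Request:
move_arm:
  motion:
    - {"x":1.5,"y":4,"z":0,"yaw":0}
    - {"x":3.2,"y":9,"z":0,"yaw":0}
    - {"x":4.8,"y":14,"z":0,"yaw":0}
    - {"x":6.4,"y":19,"z":0,"yaw":0}
    - {"x":8,"y":24,"z":0,"yaw":0}
    - {"x":9.7,"y":29,"z":1,"yaw":0.6}
    - {"x":10.8,"y":32.5,"z":3,"yaw":0.6}
    - {"x":11.4,"y":34.3,"z":5,"yaw":0.6}
    - {"x":11.4,"y":34.3,"z":6,"yaw":0.6}
    - {"x":11.4,"y":34.3,"z":6,"yaw":0.6}
    - {"x":11.4,"y":34.3,"z":6,"yaw":0.6}

```text
clock: 29.25
eef_pos: [0.5414, 0.3577, 0.1391]
tool_rot: [0.036, 0.999, 0.0, 0.0]
ft_force: [0.5, -0.8, -3.2]
grip_width: 0.0502
grasp_force: 62.9
```

Run:
```python
from fit import *
to(.542,.36,.106,86)
z=bot.get_obs()["eef_pos"][2]-.0947
bot.camera("top");bot.camera("scene")
for c in("top","scene"):
    try: fit("spray",(.54,.36),.027,.175,zb=z,cams=(c,))
    except IndexError: print(c,"none")
```

```text
at [0.5414 0.3577 0.1391] psi 85.88 tilt -1.0000 j6 0.66 -> x -0.04 y 0.24 z 3.31 yaw -0.1 t 29.2
spray [0.5335 0.3432] [0.443]
spray [0.545  0.3635] [0.657]
```

Request:
move_arm:
  motion:
    - {"x":0,"y":0,"z":1.5,"yaw":0}
    - {"x":0,"y":0,"z":2.6,"yaw":0}
    - {"x":0,"y":0,"z":3.1,"yaw":0}
    - {"x":0,"y":0,"z":3.4,"yaw":0}
    - {"x":0,"y":0,"z":3.4,"yaw":0}

```text
clock: 30.08
eef_pos: [0.5407, 0.3583, 0.1051]
tool_rot: [0.035, 0.999, -0.0, 0.0]
ft_force: [-1.7, -1.1, 0.6]
grip_width: 0.0505
grasp_force: 63.0
```

Request:
move_arm:
  motion:
    - {"x":-0.3,"y":0,"z":0,"yaw":0}
    - {"x":-0.6,"y":0,"z":0,"yaw":0}
    - {"x":-0.8,"y":0,"z":0,"yaw":0}
    - {"x":-0.9,"y":0,"z":0,"yaw":0}
    - {"x":-1.0,"y":0,"z":0,"yaw":0}
    - {"x":-1.0,"y":0,"z":0,"yaw":0}

```text
clock: 30.82
eef_pos: [0.5501, 0.3583, 0.1053]
tool_rot: [0.035, 0.999, 0.001, -0.0]
ft_force: [-4.0, -0.3, 5.8]
grip_width: 0.0505
grasp_force: 63.6
```

Request:
move_arm:
  motion:
    - {"x":0,"y":0,"z":-0.1,"yaw":0}
    - {"x":-0.2,"y":0,"z":-0.1,"yaw":0}
    - {"x":-0.3,"y":0,"z":-0.1,"yaw":0}
    - {"x":-0.3,"y":0,"z":-0.1,"yaw":0}

```text
clock: 31.32
eef_pos: [0.5539, 0.3576, 0.1052]
tool_rot: [0.035, 0.999, 0.0, 0.0]
ft_force: [-0.4, 0.3, -0.1]
grip_width: 0.0504
grasp_force: 63.1
```

Request:
move_arm:
  motion:
    - {"x":-0.2,"y":0,"z":0,"yaw":0}
    - {"x":-0.2,"y":0,"z":0,"yaw":0}

```text
clock: 31.58
eef_pos: [0.5557, 0.3573, 0.1052]
tool_rot: [0.035, 0.999, -0.0, 0.0]
ft_force: [-0.2, -0.2, -1.5]
grip_width: 0.0509
grasp_force: 63.0
```

No rail contact yet, so I'll keep going in small steps.

Request:
move_arm:
  motion:
    - {"x":-0.1,"y":0,"z":0,"yaw":0}
    - {"x":-0.2,"y":0,"z":0,"yaw":0}
    - {"x":-0.2,"y":0,"z":0,"yaw":0}

```text
clock: 31.95
eef_pos: [0.5569, 0.3572, 0.1054]
tool_rot: [0.035, 0.999, -0.0, -0.001]
ft_force: [-2.9, -0.7, -1.0]
grip_width: 0.0506
grasp_force: 63.0
```

Request:
move_arm:
  motion:
    - {"x":-0.1,"y":0,"z":0,"yaw":0}
    - {"x":-0.2,"y":0,"z":0,"yaw":0}
    - {"x":-0.2,"y":0,"z":0,"yaw":0}

```text
clock: 32.33
eef_pos: [0.5581, 0.3572, 0.1055]
tool_rot: [0.035, 0.999, -0.0, -0.001]
ft_force: [-5.8, 0.3, 2.8]
grip_width: 0.0504
grasp_force: 63.2
```

The rail contact reads 5.8 N, so I'll set the can down and release it.

Request:
move_arm:
  motion:
    - {"x":0,"y":0,"z":0.05,"yaw":0}
    - {"x":0,"y":0,"z":0.05,"yaw":0}

```text
clock: 32.58
eef_pos: [0.5582, 0.3572, 0.1055]
tool_rot: [0.035, 0.999, 0.0, -0.001]
ft_force: [-5.9, -1.1, 3.4]
grip_width: 0.0508
grasp_force: 63.4
```

Request:
move_arm:
  motion:
    - {"x":0,"y":0,"z":0,"yaw":0}
    - {"x":0,"y":0,"z":0,"yaw":0}
    - {"x":0,"y":0,"z":0,"yaw":0}
    - {"x":0,"y":0,"z":0,"yaw":0}
    - {"x":0,"y":0,"z":0,"yaw":0}
    - {"x":0,"y":0,"z":-4,"yaw":0}
    - {"x":0,"y":0,"z":-9,"yaw":0}
    - {"x":0,"y":0,"z":-13,"yaw":0}
    - {"x":0,"y":0,"z":-13,"yaw":0}
  gripper: 1

```text
clock: 33.7
eef_pos: [0.5615, 0.3583, 0.24]
tool_rot: [0.035, 0.999, 0.003, 0.004]
ft_force: [0.1, 0.6, -0.5]
grip_width: 0.0855
grasp_force: 0.0
```

Run:
```python
from fit import *
to(.5005,-.371,.18,15.5)
bot.camera("wrist");fit("spray",(.555,.36),.027,.175,zb=.01,cams=("wrist",))
bot.camera("scene");fit("spray",(.555,.36),.027,.175,zb=.01,cams=("scene",));rect("scene","board",.01)
```

```text
at [0.5615 0.3583 0.24  ] psi 85.97 tilt -1.0000 j6 0.64 -> x 1.00 y -73.21 z 5.60 yaw 70.5 t 33.7
spray [0.5455 0.3558] [0.84]
spray [0.5571 0.3595] [0.926]
scene board 0.9 [204. 249.] [543.5 286.8] [269.2 117.8] 85.35
[[0.4738999903202057, 0.1573999971151352], [0.5913000106811523, 0.1477999985218048], [0.613099992275238, 0.41620001196861267], [0.49570000171661377, 0.42570000886917114]]
```

Request:
move_arm:
  motion:
    - {"x":1,"y":-73.2,"z":4,"yaw":70.5}
    - {"x":1,"y":-73.2,"z":4,"yaw":70.5}
    - {"x":1,"y":-73.2,"z":4,"yaw":70.5}
    - {"x":1,"y":-73.2,"z":4,"yaw":70.5}
    - {"x":1,"y":-73.2,"z":4,"yaw":70.5}
    - {"x":1,"y":-73.2,"z":4,"yaw":70.5}
    - {"x":1,"y":-73.2,"z":4,"yaw":70.5}
    - {"x":1,"y":-73.2,"z":4,"yaw":70.5}
    - {"x":1,"y":-73.2,"z":4,"yaw":70.5}
    - {"x":1,"y":-73.2,"z":4,"yaw":70.5}
    - {"x":1,"y":-73.2,"z":4,"yaw":70.5}
    - {"x":1,"y":-73.2,"z":4,"yaw":70.5}
    - {"x":1,"y":-73.2,"z":4,"yaw":70.5}
    - {"x":1,"y":-73.2,"z":4,"yaw":70.5}
    - {"x":1,"y":-73.2,"z":4,"yaw":70.5}
    - {"x":1,"y":-73.2,"z":4,"yaw":70.5}
  gripper: 1

```text
clock: 35.95
eef_pos: [0.4986, -0.371, 0.1954]
tool_rot: [0.605, 0.796, 0.0, 0.0]
ft_force: [0.1, -0.3, -0.2]
grip_width: 0.085
grasp_force: 0.0
```

Run:
```python
from fit import *
bot.camera("wrist");v=fit("carton",(.50,-.37),None,.15,yaw0=.27,cams=("wrist",));rect("wrist","carton",.15)
to(v[0],v[1],.07,np.degrees(v[2]));to(.5005,-.371,.07,15.5)
bot.camera("top");bot.camera("scene");fit("spray",(.555,.36),.027,.175,zb=.01)
```

```text
carton [ 0.5019 -0.3708  0.2594] [0.959]
wrist carton 0.68 [239. 326.] [ 500.1 -366. ] [44.1 97.1] 15.1
[[0.46619999408721924, -0.3249000012874603], [0.49149999022483826, -0.4185999929904938], [0.5340999960899353, -0.40709999203681946], [0.5088000297546387, -0.313400000333786]]
at [ 0.4984 -0.3716  0.1954] psi 15.55 tilt -1.0000 j6 0.66 -> x -0.01 y 0.35 z 12.54 yaw 0.7 t 36.1
at [ 0.4984 -0.3716  0.1954] psi 15.55 tilt -1.0000 j6 0.66 -> x 0.00 y 0.21 z 12.54 yaw 0.0 t 36.1
spray [0.5522 0.3524] [0.873 0.   ]
```

Request:
move_arm:
  motion:
    - {"x":0,"y":0.25,"z":4,"yaw":0.4}
    - {"x":0,"y":0.25,"z":8,"yaw":0.4}
    - {"x":0,"y":0.25,"z":10.5,"yaw":0.4}
    - {"x":0,"y":0.25,"z":12,"yaw":0.4}
    - {"x":0,"y":0.25,"z":12.5,"yaw":0.4}
    - {"x":0,"y":0.25,"z":12.5,"yaw":0.4}

```text
clock: 37.05
eef_pos: [0.5009, -0.372, 0.0706]
tool_rot: [0.608, 0.794, -0.0, 0.001]
ft_force: [0.5, -0.3, -0.3]
grip_width: 0.0853
grasp_force: 0.0
```

Request:
move_arm:
  motion:
    - {"x":0,"y":0,"z":0,"yaw":0}
    - {"x":0,"y":0,"z":0,"yaw":0}
    - {"x":0,"y":0,"z":0,"yaw":0}
    - {"x":0,"y":0,"z":0,"yaw":0}
    - {"x":0,"y":0,"z":0,"yaw":0}
  gripper: -1

```text
clock: 37.67
eef_pos: [0.5013, -0.3722, 0.0711]
tool_rot: [0.608, 0.794, 0.0, 0.001]
ft_force: [1.6, -0.4, 5.0]
grip_width: 0.0436
grasp_force: 61.5
```

Request:
move_arm:
  motion:
    - {"x":0,"y":0,"z":-3,"yaw":0}
    - {"x":0,"y":0,"z":-8,"yaw":0}
    - {"x":0,"y":0,"z":-11,"yaw":0}
    - {"x":0,"y":0,"z":-11,"yaw":0}

```text
clock: 38.17
eef_pos: [0.5014, -0.3726, 0.1822]
tool_rot: [0.608, 0.794, -0.0, 0.002]
ft_force: [0.8, 0.9, -2.3]
grip_width: 0.0437
grasp_force: 61.3
```

```bash
python3 -c "
from h import *
to(.636,.0078,.165,-3.4)"
```

```text
at [ 0.5014 -0.3726  0.1822] psi 15.07 tilt -1.0000 j6 0.67 -> x 33.24 y 22.88 z 1.66 yaw 18.5 t 38.2
```

Request:
move_arm:
  motion:
    - {"x":4,"y":2.8,"z":0,"yaw":2}
    - {"x":8,"y":5.5,"z":0,"yaw":5}
    - {"x":12,"y":8.3,"z":0,"yaw":8}
    - {"x":16,"y":11,"z":0,"yaw":11}
    - {"x":20,"y":13.8,"z":0,"yaw":14}
    - {"x":24,"y":16.5,"z":0,"yaw":17}
    - {"x":28,"y":19.3,"z":0,"yaw":18.5}
    - {"x":31.5,"y":21.7,"z":0.5,"yaw":18.5}
    - {"x":33.2,"y":22.9,"z":1.5,"yaw":18.5}
    - {"x":33.2,"y":22.9,"z":1.7,"yaw":18.5}
    - {"x":33.2,"y":22.9,"z":1.7,"yaw":18.5}

```text
clock: 39.55
eef_pos: [0.6342, 0.0071, 0.1617]
tool_rot: [0.728, 0.685, -0.001, -0.001]
ft_force: [0.1, -0.2, -1.5]
grip_width: 0.0438
grasp_force: 61.2
```

Run:
```python
from fit import *
to(.636,.0078,.118,-3.4)
z=bot.get_obs()["eef_pos"][2]-.0711
bot.camera("scene");fit("carton",(.636,.008),None,.15,zb=z,yaw0=-.06,cams=("scene",))
bot.camera("wrist");fit("carton",(.636,.008),None,.15,zb=z,yaw0=-.06,cams=("wrist",))
```

```text
at [0.6342 0.0071 0.1617] psi -3.50 tilt -1.0000 j6 1.64 -> x 0.09 y 0.18 z 4.37 yaw -0.1 t 39.5
carton [ 0.6348  0.0088 -0.166 ] [0.776]
carton [ 0.6347  0.0053 -0.0593] [0.761]
```

Request:
move_arm:
  motion:
    - {"x":0,"y":0.1,"z":2,"yaw":0}
    - {"x":0,"y":0.1,"z":3.3,"yaw":0}
    - {"x":0,"y":0.1,"z":4.0,"yaw":0}
    - {"x":0,"y":0.1,"z":4.4,"yaw":0}
    - {"x":0,"y":0.1,"z":4.8,"yaw":0}
    - {"x":0,"y":0.1,"z":5.1,"yaw":0}
    - {"x":0,"y":0.1,"z":5.1,"yaw":0}

```text
clock: 40.62
eef_pos: [0.6364, 0.0083, 0.1128]
tool_rot: [0.728, 0.686, 0.0, 0.0]
ft_force: [-2.2, -0.0, 3.7]
grip_width: 0.0434
grasp_force: 61.8
```

Request:
move_arm:
  motion:
    - {"x":0,"y":0,"z":0.15,"yaw":0}
    - {"x":0,"y":0,"z":0.3,"yaw":0}
    - {"x":0,"y":0,"z":0.4,"yaw":0}
    - {"x":0,"y":0,"z":0.4,"yaw":0}
    - {"x":0,"y":0,"z":0.4,"yaw":0}

```text
clock: 41.25
eef_pos: [0.6364, 0.0083, 0.1099]
tool_rot: [0.728, 0.686, 0.0, 0.001]
ft_force: [-3.5, -0.3, 8.9]
grip_width: 0.0433
grasp_force: 62.1
```

Request:
move_arm:
  motion:
    - {"x":0,"y":0,"z":0.2,"yaw":0}
    - {"x":0,"y":0,"z":0.3,"yaw":0}
    - {"x":0,"y":0,"z":0.3,"yaw":0}
    - {"x":0,"y":0,"z":0.3,"yaw":0}

```text
clock: 41.75
eef_pos: [0.6365, 0.0084, 0.1097]
tool_rot: [0.728, 0.686, 0.001, 0.001]
ft_force: [-7.5, -0.5, 20.6]
grip_width: 0.0434
grasp_force: 63.5
```

Request:
move_arm:
  motion:
    - {"x":0,"y":0,"z":-2,"yaw":0}
    - {"x":0,"y":0,"z":-5,"yaw":0}
    - {"x":0,"y":0,"z":-7,"yaw":0}
    - {"x":0,"y":0,"z":-7,"yaw":0}

```text
clock: 42.25
eef_pos: [0.638, 0.0085, 0.1767]
tool_rot: [0.728, 0.686, 0.002, 0.002]
ft_force: [-0.5, -0.1, -1.4]
grip_width: 0.0431
grasp_force: 61.1
```

```bash
python3 -c "
from h import *
to(.539,.235,.115,-4.05)"
```

```text
at [0.638  0.0085 0.1767] psi -3.42 tilt -1.0000 j6 1.64 -> x 22.01 y -11.26 z 6.13 yaw 0.6 t 42.2
```

Request:
move_arm:
  motion:
    - {"x":4,"y":-2,"z":0,"yaw":0}
    - {"x":8,"y":-4.1,"z":0,"yaw":0.6}
    - {"x":12,"y":-6.2,"z":0,"yaw":0.6}
    - {"x":16,"y":-8.2,"z":0,"yaw":0.6}
    - {"x":20,"y":-10.3,"z":1,"yaw":0.6}
    - {"x":22,"y":-11.3,"z":3,"yaw":0.6}
    - {"x":22,"y":-11.3,"z":5,"yaw":0.6}
    - {"x":22,"y":-11.3,"z":6.1,"yaw":0.6}
    - {"x":22,"y":-11.3,"z":6.1,"yaw":0.6}
    - {"x":22,"y":-11.3,"z":6.1,"yaw":0.6}

```text
clock: 43.5
eef_pos: [0.5373, 0.2345, 0.1144]
tool_rot: [0.732, 0.682, 0.0, 0.0]
ft_force: [-0.8, 0.0, -0.2]
grip_width: 0.0433
grasp_force: 61.4
```

```bash
python3 -c "
from h import *
to(.539,.235,.0815,-4.05)"
```

```text
at [0.5373 0.2345 0.1144] psi -4.08 tilt -1.0000 j6 2.05 -> x 0.06 y 0.17 z 3.29 yaw -0.0 t 43.5
```

Request:
move_arm:
  motion:
    - {"x":0,"y":0,"z":1.5,"yaw":0}
    - {"x":0,"y":0,"z":2.6,"yaw":0}
    - {"x":0,"y":0,"z":3.2,"yaw":0}
    - {"x":0,"y":0.5,"z":3.2,"yaw":0}
    - {"x":0,"y":1.0,"z":3.2,"yaw":0}
    - {"x":0,"y":1.3,"z":3.2,"yaw":0}
    - {"x":0,"y":1.3,"z":3.2,"yaw":0}

```text
clock: 44.38
eef_pos: [0.5498, 0.2338, 0.0819]
tool_rot: [0.732, 0.682, -0.0, -0.0]
ft_force: [-0.4, -0.2, -1.4]
grip_width: 0.0436
grasp_force: 61.4
```

Request:
move_arm:
  motion:
    - {"x":0,"y":0.15,"z":0,"yaw":0}
    - {"x":0,"y":0.3,"z":0,"yaw":0}
    - {"x":0,"y":0.3,"z":0,"yaw":0}

```text
clock: 44.75
eef_pos: [0.5505, 0.2338, 0.0818]
tool_rot: [0.731, 0.682, -0.001, -0.002]
ft_force: [-4.4, 0.4, 1.6]
grip_width: 0.0431
grasp_force: 61.7
```

Request:
move_arm:
  motion:
    - {"x":0,"y":0.1,"z":0,"yaw":0}
    - {"x":0,"y":0.2,"z":0.1,"yaw":0}
    - {"x":0,"y":0.2,"z":0.1,"yaw":0}

```text
clock: 45.12
eef_pos: [0.5508, 0.2339, 0.0809]
tool_rot: [0.731, 0.682, -0.002, -0.003]
ft_force: [-9.6, 1.5, 4.8]
grip_width: 0.0435
grasp_force: 62.1
```

Request:
move_arm:
  motion:
    - {"x":0,"y":0,"z":0,"yaw":0}
    - {"x":0,"y":0,"z":0,"yaw":0}
    - {"x":0,"y":0,"z":0,"yaw":0}
    - {"x":0,"y":0,"z":0,"yaw":0}
    - {"x":0,"y":0,"z":0,"yaw":0}
    - {"x":0,"y":-0.2,"z":-4,"yaw":0}
    - {"x":0,"y":-0.2,"z":-9,"yaw":0}
    - {"x":0,"y":-0.2,"z":-14,"yaw":0}
    - {"x":0,"y":-0.2,"z":-15,"yaw":0}
    - {"x":0,"y":-0.2,"z":-15,"yaw":0}
  gripper: 1

```text
clock: 46.38
eef_pos: [0.553, 0.2337, 0.2315]
tool_rot: [0.732, 0.682, 0.001, 0.0]
ft_force: [-0.5, -0.3, -1.0]
grip_width: 0.0852
grasp_force: 0.0
```

Run:
```python
from fit import *
to(.70,.0045,.2,86.6)
bot.camera("scene");fit("carton",(.55,.235),None,.15,zb=.01,yaw0=-.06,cams=("scene",));fit("spray",(.555,.36),.027,.175,zb=.01,cams=("scene",))
bot.camera("wrist");fit("carton",(.55,.235),None,.15,zb=.01,yaw0=-.06,cams=("wrist",));fit("spray",(.555,.36),.027,.175,zb=.01,cams=("wrist",))
bot.camera("top");rect("top","cover",.06)
```

```text
at [0.553  0.2337 0.2315] psi -4.03 tilt -1.0000 j6 2.04 -> x -21.83 y 16.27 z 3.16 yaw -90.6 t 46.4
carton [ 0.5507  0.2363 -0.1352] [0.951]
spray [0.556  0.3595] [0.839]Traceback (most recent call last):
  File "<stdin>", line 4, in <module>
  File "fit.py", line 4, in fit
    M={c:bot.cut_out(c,n)[0]["mask"] for c in cams}
         ~~~~~~~~~~~~~~~~^^^
IndexError: list index out of range
```

Run:
```python
from fit import *
to(.70,.0045,.22,-3.4)
print("top");bot.camera("top")
for n in("carton","spray","cover","press"):rect("top",n,.16 if n!="cover" else .12)
P=lambda th,s,y:np.array([.691,.0046,.052])+s*np.array([-np.cos(th)*.9982,np.cos(th)*.0593,np.sin(th)])+y*np.array([.0593,.9982,0])
cs=[]
for cam in("top","scene"):
    bot.camera(cam)
    for n in("cover",):
        for d in bot.cut_out(cam,n)[:2]:
            m=d["mask"].astype(np.uint8);b=[]
            for th in np.arange(1.3,1.81,.02):
                q=np.array([proj(cam,P(th,s,y))[::-1] for s,y in((0,-.06),(0,.06),(.129,.06),(.129,-.06))])
                I=np.zeros_like(m);cv2.fillConvexPoly(I,np.round(q).astype(np.int32),1);b.append(((I&m).sum()/max(1,(I|m).sum()),th))
            print(cam,n,d["score"],max(b))
```

```text
at [0.5517 0.2332 0.229 ] psi -4.03 tilt -1.0000 j6 2.04 -> x -21.77 y 16.40 z 0.88 yaw -0.6 t 46.6
top
top carton 0.98 [234. 194.] [535.7 217.2] [112.7  66.6] 87.55
[[0.5, 0.1623000055551529], [0.5665000081062317, 0.15950000286102295], [0.571399986743927, 0.2720000147819519], [0.5048999786376953, 0.27489998936653137]]
spray none
cover none
top press 0.6 [189. 299.] [622.4   4.8] [119.3 182.9] 89.08
[[0.5299999713897705, -0.053300000727176666], [0.7128999829292297, -0.056299999356269836], [0.7148000001907349, 0.06300000101327896], [0.5320000052452087, 0.06599999964237213]]
top cover 0.87 (np.float64(0.9423197492163009), np.float64(1.6800000000000004))
scene cover 0.93 (np.float64(0.9370836417468542), np.float64(1.6600000000000004))
```

Fits from both cameras put the cover at about 1.67 rad. I'll straddle its top edge with the fingers and draw it back.

Request:
move_arm:
  motion:
    - {"x":-4,"y":3,"z":-1,"yaw":0}
    - {"x":-9,"y":7,"z":-1,"yaw":-0.6}
    - {"x":-14,"y":10.7,"z":-1,"yaw":-0.6}
    - {"x":-19,"y":14.5,"z":-1,"yaw":-0.6}
    - {"x":-21.8,"y":17.1,"z":-1,"yaw":-0.6}
    - {"x":-21.8,"y":17.1,"z":0.5,"yaw":-0.6}
    - {"x":-21.8,"y":17.1,"z":0.5,"yaw":-0.6}
    - {"x":-21.8,"y":17.1,"z":0.5,"yaw":-0.6}
  gripper: 0.2

```text
clock: 48.08
eef_pos: [0.7077, 0.0047, 0.2266]
tool_rot: [0.728, 0.686, 0.0, 0.0]
ft_force: [0.5, 0.6, 0.4]
grip_width: 0.0514
grasp_force: 0.0
```

Run:
```python
from fit import *
to(.708,.0045,.135,-3.4);print(bot.get_obs()["grip_width"])
bot.camera("top");bot.camera("scene");fit("carton",(.55,.235),None,.15,zb=.01,yaw0=-.06);fit("spray",(.555,.36),.027,.175,zb=.01)
```

```text
at [0.7077 0.0047 0.2266] psi -3.38 tilt -1.0000 j6 1.64 -> x -0.02 y 0.03 z 9.16 yaw 0.0 t 48.1
0.05136964018859243
carton [ 0.5495  0.2347 -0.1741] [0.882 0.95 ]
spray [0.5529 0.3533] [0.915 0.8  ]
```

Request:
move_arm:
  motion:
    - {"x":0,"y":0,"z":2.5,"yaw":0}
    - {"x":0,"y":0,"z":5,"yaw":0}
    - {"x":0,"y":0,"z":7,"yaw":0}
    - {"x":0,"y":0,"z":8.5,"yaw":0}
    - {"x":0,"y":0,"z":9,"yaw":0}
    - {"x":0,"y":0,"z":9,"yaw":0}

```text
clock: 49.12
eef_pos: [0.708, 0.0042, 0.1363]
tool_rot: [0.728, 0.686, 0.0, 0.0]
ft_force: [0.2, 0.2, -1.1]
grip_width: 0.051
grasp_force: 0.0
```

Request:
move_arm:
  motion:
    - {"x":0,"y":-1.2,"z":0,"yaw":0}
    - {"x":0,"y":-2.4,"z":0,"yaw":0}
    - {"x":0,"y":-3.6,"z":0,"yaw":0}
    - {"x":0,"y":-4.8,"z":0,"yaw":0}
    - {"x":0,"y":-6,"z":0.2,"yaw":0}
    - {"x":0,"y":-7.2,"z":0.4,"yaw":0}
    - {"x":0,"y":-8.4,"z":0.6,"yaw":0}
    - {"x":0,"y":-9.6,"z":0.9,"yaw":0}
    - {"x":0,"y":-10.8,"z":1.2,"yaw":0}
    - {"x":0,"y":-10.8,"z":1.2,"yaw":0}

```text
clock: 50.38
eef_pos: [0.6003, 0.0106, 0.1254]
tool_rot: [0.728, 0.686, 0.001, 0.001]
ft_force: [0.1, 0.3, 0.4]
grip_width: 0.0518
grasp_force: 0.0
```

```bash
cat > cov.py <<'E'
from h import *
P=lambda th,s,y:np.array([.691,.0046,.052])+s*np.array([-np.cos(th)*.9982,np.cos(th)*.0593,np.sin(th)])+y*np.array([.0593,.9982,0])
def cov(cams=("top","scene")):
  for cam in cams:
    bot.camera(cam)
    for d in bot.cut_out(cam,"cover")[:2]:
        m=d["mask"].astype(np.uint8);b=[]
        for th in np.arange(0,1.81,.02):
            q=np.array([proj(cam,P(th,s,y))[::-1] for s,y in((0,-.06),(0,.06),(.129,.06),(.129,-.06))])
            I=np.zeros_like(m);cv2.fillConvexPoly(I,np.round(q).astype(np.int32),1);b.append(((I&m).sum()/max(1,(I|m).sum()),th))
        print(cam,round(d["score"],2),np.round(max(b),3))
E
python3 -c "
from cov import *
cov();to()"
```

```text
top 0.37 [0.  1.8]
scene 0.7 [0.335 1.   ]
at [0.6009 0.0106 0.1246] psi -3.43 tilt -1.0000 j6 1.65 -> x 0.00 y 0.00 z 0.00 yaw 0.0 t 50.6
```

Request:
move_arm:
  motion:
    - {"x":0,"y":0,"z":-3,"yaw":0}
    - {"x":0,"y":0,"z":-6,"yaw":0}
    - {"x":0,"y":3,"z":-6,"yaw":0}
    - {"x":0,"y":5.8,"z":-6,"yaw":0}
    - {"x":0,"y":5.8,"z":-4,"yaw":0}
    - {"x":0,"y":5.8,"z":-2,"yaw":0}
    - {"x":0,"y":5.8,"z":-1.2,"yaw":0}
  gripper: -1

```text
clock: 51.45
eef_pos: [0.6574, 0.0071, 0.1343]
tool_rot: [0.728, 0.686, -0.001, -0.001]
ft_force: [-0.5, 0.1, 0.6]
grip_width: 0.0002
grasp_force: 0.0
```

```bash
python3 -c "
from cov import *
to(.642,.0076,.119,-3.4);print(bot.get_obs()['grip_width'],bot.get_obs()['ft_force']);cov(('scene',))"
```

```text
at [0.6574 0.0071 0.1343] psi -3.43 tilt -1.0000 j6 1.64 -> x -0.04 y -1.54 z 1.53 yaw -0.0 t 51.5
0.00023954874498894 [-0.46822347  0.11341555  0.63121723]
scene 0.64 [0.842 1.   ]
scene 0.3 [0.  1.8]
```

Request:
move_arm:
  motion:
    - {"x":0,"y":-1.5,"z":1.5,"yaw":0}
    - {"x":0,"y":-2.1,"z":2.0,"yaw":0}
    - {"x":0,"y":-2.7,"z":2.5,"yaw":0}
    - {"x":0,"y":-3.4,"z":3.3,"yaw":0}
    - {"x":0,"y":-4.1,"z":4.1,"yaw":0}
    - {"x":0,"y":-4.6,"z":5.0,"yaw":0}
    - {"x":0,"y":-5.1,"z":5.9,"yaw":0}
    - {"x":0,"y":-5.4,"z":6.9,"yaw":0}
    - {"x":0,"y":-5.7,"z":7.9,"yaw":0}
    - {"x":0,"y":-5.8,"z":8.6,"yaw":0}
    - {"x":0,"y":-5.9,"z":9.2,"yaw":0}
    - {"x":0,"y":-5.9,"z":9.6,"yaw":0}
    - {"x":0,"y":-5.9,"z":9.6,"yaw":0}

```text
clock: 53.18
eef_pos: [0.5991, 0.0106, 0.0396]
tool_rot: [0.728, 0.686, -0.0, -0.0]
ft_force: [0.6, -0.0, 0.7]
grip_width: 0.0004
grasp_force: 0.0
```

Request:
move_arm:
  motion:
    - {"x":0,"y":0,"z":0.2,"yaw":0}
    - {"x":0,"y":0,"z":0.4,"yaw":0}
    - {"x":0,"y":0,"z":0.4,"yaw":0}

```text
clock: 53.55
eef_pos: [0.5991, 0.0107, 0.0359]
tool_rot: [0.728, 0.686, 0.0, 0.0]
ft_force: [0.7, -0.0, 0.9]
grip_width: 0.0001
grasp_force: 0.0
```

Request:
move_arm:
  motion:
    - {"x":0,"y":0,"z":0.1,"yaw":0}
    - {"x":0,"y":0,"z":0.2,"yaw":0}
    - {"x":0,"y":0,"z":0.3,"yaw":0}
    - {"x":0,"y":0,"z":0.3,"yaw":0}

```text
clock: 54.05
eef_pos: [0.599, 0.0106, 0.0329]
tool_rot: [0.728, 0.686, -0.0, -0.0]
ft_force: [0.5, -0.1, -0.3]
grip_width: -0.0002
grasp_force: 0.0
```

```bash
python3 -c "
from cov import *
to();cov()"
```

```text
at [0.599  0.0106 0.0329] psi -3.43 tilt -1.0000 j6 1.65 -> x 0.00 y 0.00 z 0.00 yaw 0.0 t 54.0
top 0.65 [0.  1.8]
scene 0.78 [0.723 0.12 ]
```

Request:
move_arm:
  motion:
    - {"x":0,"y":0,"z":0.1,"yaw":0}
    - {"x":0,"y":0,"z":0.2,"yaw":0}
    - {"x":0,"y":0,"z":0.3,"yaw":0}
    - {"x":0,"y":0,"z":0.4,"yaw":0}
    - {"x":0,"y":0,"z":0.4,"yaw":0}

```text
clock: 54.88
eef_pos: [0.599, 0.0106, 0.0288]
tool_rot: [0.728, 0.686, -0.0, -0.0]
ft_force: [0.4, -0.0, -0.2]
grip_width: -0.0002
grasp_force: 0.0
```

Request:
move_arm:
  motion:
    - {"x":0,"y":0,"z":0.1,"yaw":0}
    - {"x":0,"y":0,"z":0.2,"yaw":0}
    - {"x":0,"y":0,"z":0.3,"yaw":0}
    - {"x":0,"y":0,"z":0.3,"yaw":0}

```text
clock: 55.38
eef_pos: [0.599, 0.0107, 0.0259]
tool_rot: [0.728, 0.686, -0.0, -0.0]
ft_force: [0.3, 0.3, -0.6]
grip_width: 0.0
grasp_force: 0.0
```

Request:
move_arm:
  motion:
    - {"x":0,"y":0,"z":0.1,"yaw":0}
    - {"x":0,"y":0,"z":0.2,"yaw":0}
    - {"x":0,"y":0,"z":0.3,"yaw":0}
    - {"x":0,"y":0,"z":0.3,"yaw":0}

```text
clock: 55.88
eef_pos: [0.5991, 0.0107, 0.0238]
tool_rot: [0.728, 0.686, 0.0, 0.0]
ft_force: [-2.2, 0.3, 4.8]
grip_width: -0.0001
grasp_force: 2.4
```

Run:
```python
from cov import *
to();cov()
im=bot.camera("scene")
cv2.imwrite("pics/s9.png",cv2.resize(im[140:300,200:400],None,fx=3.7,fy=3.7,interpolation=cv2.INTER_CUBIC))
```

```text
at [0.5991 0.0107 0.0238] psi -3.43 tilt -1.0000 j6 1.65 -> x 0.00 y 0.00 z 0.00 yaw 0.0 t 55.9
scene 0.57 [0.704 0.02 ]
```

View pics/s9.png

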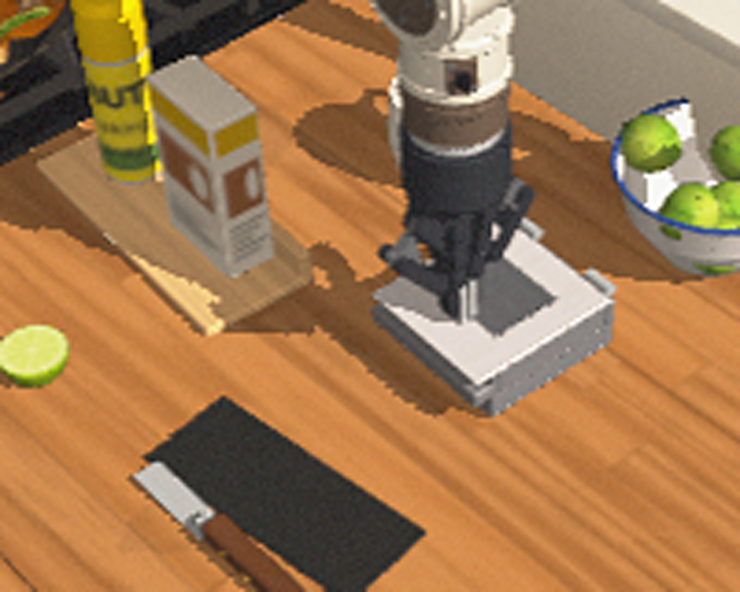

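The cover is now down with 4.8 N on it. The carton and can stand on the board. The knife has been knocked off the mat's front edge, toward the robot. I'll press the cover once more, then go and relay the knife.

Request:
move_arm:
  motion:
    - {"x":0,"y":0,"z":0.2,"yaw":0}
    - {"x":0,"y":0,"z":0.2,"yaw":0}
    - {"x":0,"y":0,"z":-4,"yaw":0}
    - {"x":0,"y":0,"z":-10,"yaw":0}
    - {"x":0,"y":0,"z":-16,"yaw":0}
    - {"x":0,"y":0,"z":-20,"yaw":0}
    - {"x":0,"y":0,"z":-20,"yaw":0}

```text
clock: 57.0
eef_pos: [0.6017, 0.0107, 0.2275]
tool_rot: [0.728, 0.686, 0.003, 0.003]
ft_force: [-0.2, -0.0, 0.9]
grip_width: 0.0002
grasp_force: 0.0
```

Run:
```python
from cov import *
cov()
for z in(.005,.01):rect("top","knife",z) if bot.camera("top") is not None else 0
rect("top","mat",.004)
to(.38,-.01,.2,176)
```

```text
scene 0.87 [0.953 0.04 ]
top knife 0.39 [321. 341.] [365.6 -79.9] [ 8.9 13.2] 88.85
[[0.3589000105857849, -0.08420000225305557], [0.37209999561309814, -0.08449999988079071], [0.37229999899864197, -0.07559999823570251], [0.35910001397132874, -0.07530000060796738]]
knife none
top mat 0.85 [290. 337.] [430.1 -84.4] [29.  80.6] 89.29
[[0.38960000872612, -0.09839999675750732], [0.4702000021934509, -0.09939999878406525], [0.4706000089645386, -0.07039999961853027], [0.38989999890327454, -0.06939999759197235]]
at [0.5986 0.0107 0.2219] psi -3.43 tilt -1.0000 j6 1.65 -> x -3.37 y -21.69 z 2.23 yaw -179.4 t 57.5
```

```bash
python3 -c "
from h import *
to(.38,.0,.22,5)"
```

```text
at [0.5986 0.0107 0.2219] psi -3.43 tilt -1.0000 j6 1.65 -> x -2.37 y -21.75 z 0.23 yaw -8.4 t 57.5
```

Request:
move_arm:
  motion:
    - {"x":0,"y":-4,"z":0,"yaw":-4}
    - {"x":-0.8,"y":-9,"z":0,"yaw":-8.5}
    - {"x":-1.2,"y":-14,"z":0,"yaw":-8.5}
    - {"x":-2.3,"y":-19,"z":0,"yaw":-8.5}
    - {"x":-2.3,"y":-21.8,"z":0,"yaw":-8.5}
    - {"x":-2.3,"y":-21.8,"z":0,"yaw":-8.5}
    - {"x":-2.3,"y":-21.8,"z":0,"yaw":-8.5}
  gripper: 0

```text
clock: 58.32
eef_pos: [0.3811, 0.0007, 0.2232]
tool_rot: [0.675, 0.738, 0.0, 0.001]
ft_force: [-0.1, -0.3, 0.1]
grip_width: 0.0428
grasp_force: 0.0
```

Run:
```python
from cov import *
to(.38,.0,.22,5)
im=bot.camera("wrist");cv2.imwrite("pics/w10.png",im)
for z in(.004,.012,.02):rect("wrist","knife",z)
rect("wrist","mat",.004)
d=bot.cut_out("wrist","knife")[0]["mask"]
hsv=cv2.cvtColor(im,cv2.COLOR_BGR2HSV)
ys,xs=np.nonzero(d)
s=hsv[...,1][d]
for nm,mm,z in(("blade",d&(hsv[...,1]<60),.0035),("handle",d&(hsv[...,1]>=90),.02)):
    mm=cv2.morphologyEx(mm.astype(np.uint8),cv2.MORPH_OPEN,np.ones((5,5)))
    c=max(cv2.findContours(mm,0,2)[0],key=cv2.contourArea)[:,0,:]
    Q=np.array([ray("wrist",(p[1],p[0]),z)[:2] for p in c]);r=cv2.minAreaRect((Q*1000).astype(np.float32));print(nm,len(c),np.round(r[0],1),np.round(r[1],1),r[2]);print(np.round(cv2.boxPoints(r),1).tolist())
bot.camera("scene");rect("scene","knife",.01);rect("scene","mat",.004)
cov()
```

```text
at [0.3811 0.0007 0.2232] psi 5.08 tilt -1.0000 j6 1.48 -> x -0.06 y -0.11 z 0.32 yaw 0.1 t 58.3
wrist knife 0.83 [194. 307.] [366.7  -1.8] [ 22.8 181.8] 0.31
[[0.3547999858856201, 0.08910000324249268], [0.35580000281333923, -0.09269999712705612], [0.37860000133514404, -0.09260000288486481], [0.3776000142097473, 0.08919999748468399]]
wrist knife 0.83 [194. 307.] [ 3.666e+02 -3.000e-01] [ 22.4 178. ] 0.31
[[0.35499998927116394, 0.08869999647140503], [0.35589998960494995, -0.0892999991774559], [0.3783000111579895, -0.08919999748468399], [0.3772999942302704, 0.08879999816417694]]
wrist knife 0.83 [194. 307.] [366.6   1.2] [ 21.9 174.3] 0.31
[[0.35510000586509705, 0.08829999715089798], [0.3560999929904938, -0.0860000029206276], [0.3779999911785126, -0.08579999953508377], [0.37700000405311584, 0.0885000005364418]]
wrist mat 0.88 [194. 357.] [421.    5.9] [ 80.6 198. ] 6.15
[[0.3702999949455261, 0.10010000318288803], [0.39149999618530273, -0.09679999947547913], [0.4717000126838684, -0.08820000290870667], [0.4505000114440918, 0.10869999974966049]]
blade 31 [365.5  50.2] [22.  77.9] 0.540853
[... 224 characters left out ...]
0001220703125, 13.100000381469727], [355.70001220703125, -85.4000015258789], [376.70001220703125, -85.30000305175781], [376.20001220703125, 13.199999809265137]]
scene knife 0.95 [283. 261.] [366.   -1.3] [179.   26.7] 89.55
[[0.35190001130104065, -0.09070000052452087], [0.37860000133514404, -0.0908999964594841], [0.3799999952316284, 0.08799999952316284], [0.353300005197525, 0.08820000290870667]]
scene mat 0.93 [273. 279.] [420.9   5.7] [ 82.7 200.9] 5.66
[[0.3698999881744385, 0.10159999877214432], [0.3896999955177307, -0.09830000251531601], [0.47200000286102295, -0.09009999781847], [0.45210000872612, 0.10980000346899033]]
top 0.55 [0.974 0.06 ]
top 0.28 [0.905 0.   ]
scene 0.57 [0.944 0.02 ]
```

The knife lies at x≈0.366 with direction 90.4°, next to the mat's front edge. I'll regrasp it.

```bash
python3 -c "
from h import *
to(.366,-.018,-.025,0.4)"
```

```text
at [0.3801 0.0007 0.223 ] psi 5.07 tilt -1.0000 j6 1.48 -> x -1.74 y -1.57 z 24.80 yaw 4.7 t 59.0
```

Request:
move_arm:
  motion:
    - {"x":1.7,"y":-1.7,"z":6,"yaw":4.7}
    - {"x":1.7,"y":-1.7,"z":12,"yaw":4.7}
    - {"x":1.7,"y":-1.7,"z":17,"yaw":4.7}
    - {"x":1.7,"y":-1.7,"z":19,"yaw":4.7}
    - {"x":1.7,"y":-1.7,"z":19,"yaw":4.7}
    - {"x":1.7,"y":-1.7,"z":19,"yaw":4.7}

```text
clock: 59.72
eef_pos: [0.3627, 0.0162, 0.0339]
tool_rot: [0.705, 0.709, 0.001, 0.001]
ft_force: [-0.3, -0.4, 0.2]
grip_width: 0.0424
grasp_force: 0.0
```

```bash
python3 -c "
from h import *
to(.366,-.018,-.025,0.4)"
```

```text
at [0.3627 0.0162 0.0339] psi 0.37 tilt -1.0000 j6 1.61 -> x -3.42 y 0.30 z 5.89 yaw -0.0 t 59.7
```

Request:
move_arm:
  motion:
    - {"x":-3.4,"y":0.2,"z":0,"yaw":0}
    - {"x":-3.4,"y":0.2,"z":2,"yaw":0}
    - {"x":-3.4,"y":0.2,"z":4,"yaw":0}
    - {"x":-3.4,"y":0.2,"z":5,"yaw":0}
    - {"x":-3.4,"y":0.2,"z":5.5,"yaw":0}
    - {"x":-3.4,"y":0.2,"z":5.8,"yaw":0}
    - {"x":-3.4,"y":0.2,"z":5.8,"yaw":0}

```text
clock: 60.6
eef_pos: [0.3642, -0.0178, -0.0247]
tool_rot: [0.705, 0.709, 0.0, 0.0]
ft_force: [0.1, 0.2, -0.4]
grip_width: 0.0423
grasp_force: 0.0
```

Request:
move_arm:
  motion:
    - {"x":0,"y":0,"z":0,"yaw":0}
    - {"x":0,"y":0,"z":0,"yaw":0}
    - {"x":0,"y":0,"z":0,"yaw":0}
    - {"x":0,"y":0,"z":0,"yaw":0}
  gripper: -1

```text
clock: 61.1
eef_pos: [0.3641, -0.0178, -0.0248]
tool_rot: [0.705, 0.709, 0.0, 0.0]
ft_force: [0.8, 1.0, 1.7]
grip_width: 0.0182
grasp_force: 61.9
```

```bash
python3 -c "
from h import *
to(.423,-.012,.02,6)"
```

```text
at [ 0.3641 -0.0178 -0.0248] psi 0.38 tilt -1.0000 j6 1.52 -> x 0.54 y 5.90 z -4.48 yaw -5.6 t 61.1
```

Request:
move_arm:
  motion:
    - {"x":0,"y":0,"z":-2,"yaw":0}
    - {"x":0,"y":0,"z":-4.5,"yaw":0}
    - {"x":0.5,"y":3,"z":-4.5,"yaw":-5.6}
    - {"x":0.5,"y":5.9,"z":-4.5,"yaw":-5.6}
    - {"x":0.5,"y":5.9,"z":-4.5,"yaw":-5.6}
    - {"x":0.5,"y":5.9,"z":-3,"yaw":-5.6}
    - {"x":0.5,"y":5.9,"z":-1.7,"yaw":-5.6}
    - {"x":0.5,"y":5.9,"z":-1,"yaw":-5.6}
    - {"x":0.5,"y":5.9,"z":-0.6,"yaw":-5.6}
    - {"x":0.5,"y":5.9,"z":-0.4,"yaw":-5.6}
    - {"x":0.5,"y":5.9,"z":-0.4,"yaw":-5.6}

```text
clock: 62.48
eef_pos: [0.4227, -0.0124, -0.0208]
tool_rot: [0.669, 0.743, -0.0, -0.0]
ft_force: [-1.0, 1.0, 1.9]
grip_width: 0.0183
grasp_force: 61.9
```

Request:
move_arm:
  motion:
    - {"x":0,"y":0,"z":0,"yaw":0}
    - {"x":0,"y":0,"z":0,"yaw":0}
    - {"x":0,"y":0,"z":0,"yaw":0}
    - {"x":0,"y":0,"z":-4,"yaw":0}
    - {"x":0,"y":0,"z":-10,"yaw":0}
    - {"x":0,"y":0,"z":-16,"yaw":0}
    - {"x":0,"y":0,"z":-22,"yaw":0}
    - {"x":0,"y":0,"z":-24,"yaw":0}
    - {"x":0,"y":0,"z":-24,"yaw":0}
  gripper: 0

```text
clock: 63.6
eef_pos: [0.4242, -0.0125, 0.2207]
tool_rot: [0.669, 0.743, 0.002, 0.002]
ft_force: [0.1, -0.2, 0.1]
grip_width: 0.0427
grasp_force: 0.0
```

Run:
```python
from cov import *
from fit import fit
to(.3,-.2,.3,0)
im=bot.camera("wrist");cv2.imwrite("pics/w11.png",im);rect("wrist","knife",.012);rect("wrist","mat",.004)
a=bot.camera("scene");t=bot.camera("top")
for n in("scene","top"):
    A=cv2.imread(f"pics/{n}0.png");B={"scene":a,"top":t}[n];cv2.imwrite(f"pics/{n}F.png",B)
    r0,r1,c0,c1={"scene":(190,262,290,375),"top":(160,240,265,335)}[n]
    D=cv2.absdiff(A,B).max(2)[r0:r1,c0:c1];ys,xs=np.nonzero(D>40);print(n,"diff px",len(ys),(ys.min()+r0,ys.max()+r0,xs.min()+c0,xs.max()+c0) if len(ys) else "")
fit("carton",(.55,.235),None,.15,zb=.01,yaw0=-.06);fit("spray",(.555,.36),.027,.175,zb=.01)
```

```text
at [ 0.4242 -0.0125  0.2207] psi 5.97 tilt -1.0000 j6 1.44 -> x -17.36 y -14.26 z -7.98 yaw 6.0 t 63.6
wrist knife 0.83 [179. 319.] [417.1   5.8] [ 22.1 176.9] 6.82
[[0.39570000767707825, 0.09229999780654907], [0.41670000553131104, -0.08330000191926956], [0.43860000371932983, -0.08070000261068344], [0.41760000586509705, 0.09489999711513519]]
wrist mat 0.84 [177. 328.] [418.5   6. ] [ 79.4 196.6] 6.07
[[0.3686000108718872, 0.09960000216960907], [0.38940000534057617, -0.09600000083446503], [0.4683000147342682, -0.08760000020265579], [0.44760000705718994, 0.1080000028014183]]
scene diff px 2 (np.int64(211), np.int64(230), np.int64(327), np.int64(335))
top diff px 2034 (np.int64(190), np.int64(239), np.int64(265), np.int64(334))
carton [ 0.5507  0.2369 -0.1268] [0.    0.226]
spray [0.554  0.3535] [0.884 0.773]
```

The cover region in the scene view is identical to the first picture, so it is shut, and the knife lies on the mat. Next I'll check the carton's squareness from above.

```bash
python3 -c "
from h import *
to(.54,.20,.32,-4)"
```

```text
at [ 0.4224 -0.0124  0.2182] psi 5.97 tilt -1.0000 j6 1.44 -> x 19.91 y 13.89 z -10.20 yaw 10.0 t 64.0
```

Request:
move_arm:
  motion:
    - {"x":0,"y":0,"z":-6,"yaw":0}
    - {"x":4,"y":2.5,"z":-10,"yaw":4}
    - {"x":9,"y":5.5,"z":-10,"yaw":10}
    - {"x":14,"y":8.5,"z":-10,"yaw":10}
    - {"x":19,"y":11.5,"z":-10,"yaw":10}
    - {"x":24.5,"y":13.9,"z":-10,"yaw":10}
    - {"x":24.5,"y":13.9,"z":-10,"yaw":10}
    - {"x":24.5,"y":13.9,"z":-10,"yaw":10}
    - {"x":24.5,"y":13.9,"z":-10,"yaw":10}

```text
clock: 65.18
eef_pos: [0.5354, 0.2445, 0.3196]
tool_rot: [0.732, 0.681, 0.0, 0.0]
ft_force: [-0.1, 0.1, -0.9]
grip_width: 0.0428
grasp_force: 0.0
```

Run:
```python
from fit import *
to()
im=bot.camera("wrist");cv2.imwrite("pics/w12.png",im)
for n in("carton","spray","board"):
    for d in bot.cut_out("wrist",n)[:2]:
        ys,xs=np.nonzero(d["mask"]);print(n,round(d["score"],2),np.round(d["centre"]),len(ys),ys.min(),ys.max(),xs.min(),xs.max())
fit("carton",(.55,.235),None,.15,zb=.01,yaw0=-.07,cams=("wrist",))
rect("wrist","carton",.16);rect("wrist","board",.032)
# straight edges near the predicted top-face sides
g=cv2.cvtColor(im,cv2.COLOR_BGR2GRAY)
m=cv2.createLineSegmentDetector().detect(g)[0][:,0]
for l in m:
    L=np.hypot(l[2]-l[0],l[3]-l[1])
    if L<45: continue
    for z,nm in((.16,"carton"),(.032,"rail"),(.01,"floor")):
        a,b=ray("wrist",(l[1],l[0]),z),ray("wrist",(l[3],l[2]),z);w=b-a;mid=(a+b)/2
        if abs(np.degrees(np.arctan2(w[0],w[1]))%180-4)<14 or abs(np.degrees(np.arctan2(w[0],w[1]))%180-94)<14:
            if .45<mid[0]<.62 and .13<mid[1]<.43: print(nm,np.round(a[:2],4),np.round(b[:2],4),"len %.3f yaw %.2f"%(np.linalg.norm(w),(-np.degrees(np.arctan2(w[0],w[1]))+45)%90-45),np.round(l))
```

```text
at [0.5354 0.2445 0.3196] psi -4.11 tilt -1.0000 j6 2.07 -> x 0.00 y 0.00 z 0.00 yaw 0.0 t 65.2
carton 0.85 [215. 338.] 4586 164 265 312 359
carton 0.37 [340. 367.] 3324 306 396 348 455
spray 0.83 [ 79. 332.] 3914 43 120 302 366
board 0.93 [142. 302.] 8633 40 250 279 363
carton [ 0.5511  0.2351 -0.0607] [0.96]
wrist carton 0.85 [215. 338.] [551.2 241.4] [96.4 43.4] 86.58
[[0.5267000198364258, 0.19460000097751617], [0.5699999928474426, 0.19200000166893005], [0.5758000016212463, 0.2881999909877777], [0.5324000120162964, 0.290800005197525]]
wrist board 0.93 [142. 302.] [541.  291.9] [246.2  97.2] 85.64
[[0.4832000136375427, 0.1729000061750412], [0.5800999999046326, 0.1655000001192093], [0.598800003528595, 0.41100001335144043], [0.5019000172615051, 0.41839998960494995]]
carton [0.5306 0.1948] [0.5874 0.1909] len 0.057 yaw -3.95 [317. 265. 376. 265.]
rail [0.5267 0.1483] [0.6054 0.1429] len 0.079 yaw -3.95 [317. 265. 376. 265.]
floor [0.5261 0.1404] [0.6085 0.1347] len 0.083 yaw -3.95 [317. 265. 376. 265.]
carton [0.7189 0.4072] [0.4552 0.4069] len 0.264 yaw 0.07 [533.  -0. 206.  26.]
car
[... 1297 characters left out ...]
 [0.5147 0.3894] len 0.059 yaw -3.43 [352.  43. 281.  44.]
rail [0.5857 0.4128] [0.5048 0.4177] len 0.081 yaw -3.43 [352.  43. 281.  44.]
floor [0.5879 0.4175] [0.503  0.4225] len 0.085 yaw -3.43 [352.  43. 281.  44.]
carton [0.5437 0.1139] [0.5476 0.1906] len 0.077 yaw -2.87 [335. 338. 335. 268.]
carton [0.5648 0.2886] [0.5683 0.3319] len 0.043 yaw -4.70 [347. 164. 349. 113.]
rail [0.5741 0.2782] [0.579  0.3381] len 0.060 yaw -4.70 [347. 164. 349. 113.]
floor [0.5757 0.2764] [0.5809 0.3391] len 0.063 yaw -4.70 [347. 164. 349. 113.]
carton [0.6101 0.2202] [0.6103 0.2787] len 0.059 yaw -0.22 [399. 234. 398. 172.]
carton [0.5284 0.1627] [0.528  0.1077] len 0.055 yaw -0.46 [317. 296. 320. 344.]
```

Run:
```python
from fit import *
bot.camera("scene")
bot.camera("wrist")
fit("spray",(.553,.355),.027,.175,zb=.01,cams=("wrist",));fit("spray",(.553,.355),.027,.175,zb=.01,cams=("scene",))
for c in("wrist",):
    d=bot.cut_out(c,"spray")[0];print(d["centre"],proj(c,[.5535,.3565,.185]),proj(c,[.5535,.3565,.01]))
    # cap disc (lit yellow top)
    im=cv2.imread("pics/w12.png");h=cv2.cvtColor(im,cv2.COLOR_BGR2HSV);m=(d["mask"]&(h[...,2]>190)).astype(np.uint8)
    k=max(cv2.findContours(m,0,2)[0],key=cv2.contourArea);(x,y),r=cv2.minEnclosingCircle(k);print((y,x),r,ray(c,(y,x),.185))
```

```text
spray [0.5548 0.3542] [0.876]
spray [0.5578 0.3607] [0.842]
[80.6, 330.0] [ 79.91330441 331.52209394] [100.31340729 326.70325107]
(83.4565200805664, 335.5) 34.6339225769043 [0.55644373 0.35373451 0.185     ]
```

The fits put the can and carton against the rail, with the carton square to it within 0.3°. Handing in.

```bash
python3 -c "
from workcell import bot
print(bot.job_done())"
```

```text
the job is handed in; nothing more can be done
None
```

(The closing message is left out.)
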